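# Restock a gravity feed lane with cartons of wipes

## Task

Put the sloping roller lane back into service: first swing its yellow stop bar across the low end and press it right down until it seats. Then load the two cartons of wipes one after the other, lengthwise with the wipes upward: lay each flat on the sloping rollers at the high end, wholly uphill of the orange brake roller, without letting it drop or flop, and let go so that it starts rolling down by itself; if it hangs up on the way, ease it on with a light push from behind, without ramming it home. See the first carton fully home against the bar before you load the second, which must end up against the first; leave the things standing around as they are.

Things in the scene. Friction and masses are not known exactly. Their poses are not given: they have to be found in the camera images.
- feed_lane: The lane's stand, fixed to the bench. Its bed: 400 mm long, grey side rails, 13 rollers of 20 mm diameter at x = 12, 42 .. 372 mm of the bed's frame. The rails' inner faces are at y = +-36 mm (4 mm beside a carton), outer at +-42 mm; they rise 14 mm above the roller plane. Flared entry plates at x = 395 to 430 mm. Origin: on the bench below the lane's middle.
- lane_bed: Frame of the sloping bed. Origin: midway between the rails, on the plane touching the roller tops, at the face of the closed stop bar (low end), 52 mm above the bench. x points uphill along the lane (14 degrees above level), z is square to the rollers (up), y completes it. Final carton centres: x = 57 mm (first) and 172 mm (second), y = 0, z = 0.
- load_point (a point): On the roller plane, mid-lane, at x = 335 mm of the bed's frame: where the centre of a carton's underside goes when it is laid on (20 mm lower will also do). The plain rollers turn freely with light damping: a carton let go here starts by itself and rolls at about 0.1 to 0.3 m/s.
- brake_point (a point): On the roller plane, mid-lane, over the stiff orange brake roller (x = 222 mm of the bed's frame). A carton, above all a light one, often comes to rest on it; a push of about 1 N along the lane moves it on.
- stop_bar (a joint): Angle (rad) of the yellow stop bar (12 mm thick, 18 mm high), which swings about an axis parallel to the lane's x through stop_hinge. 0 = seated in its fork across the lane, 30 mm above the roller plane; 1.4 = swung fully open, standing nearly square up from the bed at the lane's -y side, its knob uppermost. The pivot is stiff (about 1.5 N at the knob) and the bar stays where it is left; it meets a rigid stop at 0.
- stop_hinge (a point): Point on the stop bar's pivot axis, on the bar's mid-plane: at x = -6, y = -50, z = +30 mm in the bed's frame.
- stop_knob (a point): Centre of the black knob at the free end of the stop bar, 116 mm from the pivot axis: a drum of 24 mm diameter whose axis is parallel to the lane's x, 18 mm long, to be pinched across its flat ends (it may turn in the grasp as the bar swings).
- carton_1: White and green carton of wipes, 64 (x) by 115 (y) by 62 mm high, with a soft white wipe standing about 30 mm out of the slot in its top (z up). Origin: centre of its underside. About 0.25 kg, differing from start to start. Starts lying flat on the bench; grasp it across the 64 mm.
- carton_2: Second carton, the same as carton_1; either may be loaded first, either end leading.
- amber_bottle: Bystander: brown bottle with black cap, 54 mm diameter, 115 mm high; origin centre of its underside. Leave alone.
- bench_timer: Bystander: white bench timer, 52 by 66 by 16 mm; origin centre of its underside. Leave alone.

How it is judged:
On the way, in this order (a step that is already met when the one before it is completed fails the run):
1. the stop bar is swung across the lane and seated (value of joint stop_bar below 0.05 rad), for 0.2 s.
2. a carton, laid flat at the high end and let go, rolls by itself (((value of joint stop_bar below 0.05 rad and z of carton_1 in the frame of lane_bed between -0.006 and 0.006 m and angle between the z axis of carton_1 and the z axis of lane_bed, either way round below 0.08 rad and angle between the y axis of carton_1 and the x axis of lane_bed, either way round below 0.1 rad and contact force between the fingers and carton_1 below 0.05 N and x of carton_1 in the frame of lane_bed between 0.23 and 0.4 m and linear speed of carton_1 above 0.02 m/s) or (value of joint stop_bar below 0.05 rad and z of carton_2 in the frame of lane_bed between -0.006 and 0.006 m and angle between the z axis of carton_2 and the z axis of lane_bed, either way round below 0.08 rad and angle between the y axis of carton_2 and the x axis of lane_bed, either way round below 0.1 rad and contact force between the fingers and carton_2 below 0.05 N and x of carton_2 in the frame of lane_bed between 0.23 and 0.4 m and linear speed of carton_2 above 0.02 m/s))), for 0.08 s.
3. the first carton is home against the stop bar (((value of joint stop_bar below 0.05 rad and z of carton_1 in the frame of lane_bed between -0.006 and 0.006 m and angle between the z axis of carton_1 and the z axis of lane_bed, either way round below 0.08 rad and angle between the y axis of carton_1 and the x axis of lane_bed, either way round below 0.1 rad and contact force between the fingers and carton_1 below 0.05 N and x of carton_1 in the frame of lane_bed between 0.05 and 0.063 m and linear speed of carton_1 below 0.02 m/s) or (value of joint stop_bar below 0.05 rad and z of carton_2 in the frame of lane_bed between -0.006 and 0.006 m and angle between the z axis of carton_2 and the z axis of lane_bed, either way round below 0.08 rad and angle between the y axis of carton_2 and the x axis of lane_bed, either way round below 0.1 rad and contact force between the fingers and carton_2 below 0.05 N and x of carton_2 in the frame of lane_bed between 0.05 and 0.063 m and linear speed of carton_2 below 0.02 m/s))), for 0.2 s.
4. the other carton, laid flat at the high end and let go, rolls by itself ((((value of joint stop_bar below 0.05 rad and z of carton_1 in the frame of lane_bed between -0.006 and 0.006 m and angle between the z axis of carton_1 and the z axis of lane_bed, either way round below 0.08 rad and angle between the y axis of carton_1 and the x axis of lane_bed, either way round below 0.1 rad and contact force between the fingers and carton_1 below 0.05 N and x of carton_1 in the frame of lane_bed between 0.05 and 0.063 m and linear speed of carton_1 below 0.02 m/s) and (value of joint stop_bar below 0.05 rad and z of carton_2 in the frame of lane_bed between -0.006 and 0.006 m and angle between the z axis of carton_2 and the z axis of lane_bed, either way round below 0.08 rad and angle between the y axis of carton_2 and the x axis of lane_bed, either way round below 0.1 rad and contact force between the fingers and carton_2 below 0.05 N and x of carton_2 in the frame of lane_bed between 0.23 and 0.4 m and linear speed of carton_2 above 0.02 m/s)) or ((value of joint stop_bar below 0.05 rad and z of carton_2 in the frame of lane_bed between -0.006 and 0.006 m and angle between the z axis of carton_2 and the z axis of lane_bed, either way round below 0.08 rad and angle between the y axis of carton_2 and the x axis of lane_bed, either way round below 0.1 rad and contact force between the fingers and carton_2 below 0.05 N and x of carton_2 in the frame of lane_bed between 0.05 and 0.063 m and linear speed of carton_2 below 0.02 m/s) and (value of joint stop_bar below 0.05 rad and z of carton_1 in the frame of lane_bed between -0.006 and 0.006 m and angle between the z axis of carton_1 and the z axis of lane_bed, either way round below 0.08 rad and angle between the y axis of carton_1 and the x axis of lane_bed, either way round below 0.1 rad and contact force between the fingers and carton_1 below 0.05 N and x of carton_1 in the frame of lane_bed between 0.23 and 0.4 m and linear speed of carton_1 above 0.02 m/s)))), for 0.08 s.
At the end, for the whole second after the job is handed in: The stop bar is seated (within 0.05 rad); both cartons lie at rest, flat and lengthwise on the rollers with the wipes up, the first within 6 mm of the stop bar and the second within 6.5 mm of its place against the first; the fingers touch neither (value of joint stop_bar below 0.05 rad and (((value of joint stop_bar below 0.05 rad and z of carton_1 in the frame of lane_bed between -0.006 and 0.006 m and angle between the z axis of carton_1 and the z axis of lane_bed, either way round below 0.08 rad and angle between the y axis of carton_1 and the x axis of lane_bed, either way round below 0.1 rad and contact force between the fingers and carton_1 below 0.05 N and x of carton_1 in the frame of lane_bed between 0.05 and 0.063 m and linear speed of carton_1 below 0.02 m/s) and (z of carton_2 in the frame of lane_bed between -0.006 and 0.006 m and angle between the z axis of carton_2 and the z axis of lane_bed, either way round below 0.08 rad and angle between the y axis of carton_2 and the x axis of lane_bed, either way round below 0.1 rad and contact force between the fingers and carton_2 below 0.05 N and x of carton_2 in the frame of lane_bed between 0.16 and 0.179 m and linear speed of carton_2 below 0.02 m/s)) or ((value of joint stop_bar below 0.05 rad and z of carton_2 in the frame of lane_bed between -0.006 and 0.006 m and angle between the z axis of carton_2 and the z axis of lane_bed, either way round below 0.08 rad and angle between the y axis of carton_2 and the x axis of lane_bed, either way round below 0.1 rad and contact force between the fingers and carton_2 below 0.05 N and x of carton_2 in the frame of lane_bed between 0.05 and 0.063 m and linear speed of carton_2 below 0.02 m/s) and (z of carton_1 in the frame of lane_bed between -0.006 and 0.006 m and angle between the z axis of carton_1 and the z axis of lane_bed, either way round below 0.08 rad and angle between the y axis of carton_1 and the x axis of lane_bed, either way round below 0.1 rad and contact force between the fingers and carton_1 below 0.05 N and x of carton_1 in the frame of lane_bed between 0.16 and 0.179 m and linear speed of carton_1 below 0.02 m/s)))).
It fails at once if carton_1 is dropped, or flops onto the rollers, when let go (contact force between the fingers and carton_1 below 0.05 N and (linear speed of carton_1 above 0.5 m/s or (x of carton_1 in the frame of lane_bed above 0.24 m and angular speed of carton_1 above 3.5 rad/s))).
It fails at once if carton_2 is dropped, or flops onto the rollers, when let go (contact force between the fingers and carton_2 below 0.05 N and (linear speed of carton_2 above 0.5 m/s or (x of carton_2 in the frame of lane_bed above 0.24 m and angular speed of carton_2 above 3.5 rad/s))).
It fails at once if a carton is rammed against the stop bar ((contact force between carton_1 and lane_bed above 40 N and x of carton_1 in the frame of lane_bed below 0.1 m) or (contact force between carton_2 and lane_bed above 40 N and x of carton_2 in the frame of lane_bed below 0.1 m)).
It fails at once if a bystander (bottle, timer) is moved more than 15 mm (distance of any of amber_bottle, bench_timer from where it was at the start of the episode above 0.015 m).
It also fails if it takes over 72 s, if anything falls off the work surface, if the arm or the gripper's body presses on something with over 40 N, if the wrist force passes 120 N, or if a joint passes its speed limit or range.

## Robot

A 7-joint arm with a two-finger parallel gripper is mounted at the origin on a cart in front of the work surface, level with it; the furniture and walls round the work are solid. World frame = base frame: x ahead of the robot, y to its left, z up, the work surface at z = 0. Lengths are in m, angles in rad, forces in N, time in s.
With the tool pointing down it reaches from about 0.425 to 0.95 m from the base axis. Payload 4.7 kg.
Tool frame: the origin (TCP) lies midway between the tips of the shut fingers; the grasp point (between the pads) lies 19 mm behind it (manip.grip_depth is the distance from the TCP to the grasp point, in m); z points along the fingers, y is the direction in which the jaws open and shut (so a half turn about z gives the same grasp; the last joint's range is limited). The gripper opens to 85 mm and grips with 20 to 120 N. Pads are 22 mm wide; open, the fingers measure 114 mm over their backs; the gripper's body (76 mm by 85 mm) begins 54 mm behind the grasp point. The pads swing forward as they close: fully open they stand 13 mm farther back than shut.
Start: joints at [-1.132, 0.469, -0.049, 1.532, 0.024, 1.141, -0.082], TCP at [0.304, 0.603, 0.231] pointing down, gripper open.
Joint ranges: [-2.59, 2.59], [-0.33, 1.99], [-1.39, 1.29], [0.1, 2.45], [-1.04, 4.18], [0.21, 1.99], [-2.66, 2.66]. Speed limits (rad/s): [2.57, 2.57, 3.14, 3.14, 3.14, 3.14, 3.14].

## Interface

Orientations are given as a unit quaternion [x, y, z, w].
In Python, from bench import manip gives the robot as it stands.
- The arm moves only by the tool servo_tool, never from a script. Its argument "rows" is a list that holds one entry, the list of rows, each a list of 6 numbers: the shift along the tool's x, y, z normalised to -1 to 1, where 1 is 30 mm, then the turn, a rotation vector about the tool's x, y, z normalised to -1 to 1, where 1 is 6 degrees. In form: [[[x, y, z, wx, wy, wz], ...]]. A call has 1 to 20 rows; each row shifts and turns the commanded pose from where the row before left it, along the tool's axes as they then stand; what a row does not reach is not made up. A row lasts 1/10 s, in which the tool goes at most 50 mm and 8.59 degrees, less where a joint would pass 70% of its speed; a pose out of reach is approached as far as the arm can. A call with a number of a shift or a turn outside -1 to 1 is refused whole. A call with a gripper value outside its range is refused whole. "claw" is the finger opening in mm, from 0 to 85.4, set as the call begins (left out, the last holds). The fingers move at their own pace and stop on an object; "squeeze" is the grip in N (left out, the last holds). Time passes only in rows, so rows that do not move let the fingers close. It gives the time, the measured TCP pose, the force and the opening at its end, in the units of the state.
- manip.state(): the state, without advancing time (a new reading comes with each control period).
- manip.get_image(name): name is "scene" or "top" or "wrist"; returns (picture, depth): 400x640x3 uint8, blue, green, red; 400x640 float32, m along the optical axis (not along the pixel's ray), 0 where there is no reading.
- manip.camera_model(name): a dict with "mtx" (3x3 intrinsics, pixels), "k1" (the pictures are not rectified: a ray, as slopes to the right and down, at radius r is drawn at 1 + k1 r^2 times it, then the intrinsics apply), "rvec" (rotation vector, rad) and "tvec" (3), from world to camera coordinates, as OpenCV has them. Camera axes: x right, y down, z forward; pixel columns grow to the right and rows downward; lengths in m; the calibration is good to about 2 mm. A picture is of the moment at which its call begins: read the wrist's pose just before it. camera_model takes no time and is no camera call; for the wrist camera it gives the pose at the moment of the call.
- manip.close_job(): hands the job in, once; it reports no verdict.
The state is a dict: "t": time; "q": joint angles; "qvel": joint speeds; "effort": joint torques, N m; "tool_pos": TCP position; "tool_rot": TCP orientation; "wrist_force": force on the tool from outside, world axes, zero at the start; "torque": the same for the moment, N m; "finger_gap": finger opening in m.
Only numpy, scipy, OpenCV 4.12 (cv2) and the standard library are available. Lean on these libraries where they do the work, as an engineer would, in place of code of your own. Each camera call takes 0.05 s, during which the arm holds its last target.

## Working session

There is one attempt and no reset: what is moved stays moved. The work goes in short steps, Python scripts to look and compute and a tool call to move; the robot and the scene stay as the last step left them, time stands still between calls to the robot, and variables do not carry over. Pictures are saved under pics/ and viewed, and the job is handed in when it is done.

Besides the shell and the picture viewer there is one more tool, called after "Emit:" by a JSON object that holds its "name" and its "arguments", one argument or row to a line. servo_tool: Moves the arm, as the interface text tells. Scaled input: -1 to 1 covers 30 mm each way for a shift and 6 degrees each way for a turn. Its arguments: {"type":"object","properties":{"rows":{"type":"array"},"claw":{"type":"number"},"squeeze":{"type":"number"}},"required":["rows"]}

```bash
ls -la; mkdir -p pics; cat > h.py <<'E'
import numpy as np, cv2
from bench import manip
from scipy.spatial.transform import Rotation as R
def grab(n,tag):
    cm=manip.camera_model(n); im,d=manip.get_image(n)
    np.savez(f'{tag}.npz',im=im,d=d,mtx=cm['mtx'],k1=cm['k1'],rvec=cm['rvec'],tvec=cm['tvec'])
    cv2.imwrite(f'pics/{tag}.png',im); return im,d,cm
def load(tag):
    z=np.load(f'{tag}.npz'); return z['im'],z['d'],{k:z[k] for k in('mtx','k1','rvec','tvec')}
def cloud(d,cm):
    M=np.array(cm['mtx']);k1=float(cm['k1'])
    v,u=np.mgrid[0:d.shape[0],0:d.shape[1]]
    p=cv2.undistortPoints(np.stack([u,v],-1).reshape(-1,1,2).astype(np.float64),M,np.array([k1,0,0,0.]))[:,0]
    Z=d.reshape(-1); P=np.c_[p*Z[:,None],Z]
    Rm=cv2.Rodrigues(np.array(cm['rvec'],float).reshape(3))[0]; t=np.array(cm['tvec'],float).reshape(3)
    return ((P-t)@Rm).reshape(*d.shape,3)
def proj(pts,cm):
    return cv2.projectPoints(np.array(pts,float).reshape(-1,3),np.array(cm['rvec'],float),np.array(cm['tvec'],float),np.array(cm['mtx'],float),np.array([float(cm['k1']),0,0,0]))[0][:,0]
def st():
    s=manip.state(); r=R.from_quat(s['tool_rot'])
    print('t',round(s['t'],2),'p',np.round(s['tool_pos'],4),'F',np.round(s['wrist_force'],2),'gap',round(s['finger_gap'],4)); print(np.round(r.as_matrix(),3)); return s
E
python3 -c "
from h import *
st()
for n in('scene','top'):
    im,d,cm=grab(n,n+'0'); print(np.round(cm['mtx'],1),cm['k1'],np.round(cm['rvec'],3),np.round(cm['tvec'],3))
"
```

```text
total 12
drwxr-xr-x  3 agent agent 4096 Dec  6 22:59 .
drwxr-xr-x 23 root  root  4096 Dec  6 22:59 ..
drwxr-xr-x  2 agent agent 4096 Dec  6 22:59 pics
t 0.0 p [0.3041 0.602  0.2303] F [ 0.75 -0.64  0.32] gap 0.0851
[[-0.893  0.451 -0.001]
 [ 0.451  0.893 -0.002]
 [-0.    -0.002 -1.   ]]
[[386.6   0.  323.3]
 [  0.  386.6 197.6]
 [  0.    0.    1. ]] 0.003861518331117286 [ 2.287 -0.994  0.328] [-0.375  0.378  0.913]
[[463.4   0.  311.9]
 [  0.  463.4 197.5]
 [  0.    0.    1. ]] -0.07323870302069072 [ 2.146 -2.176  0.098] [0.003 0.546 1.349]
```

View pics/scene0.png

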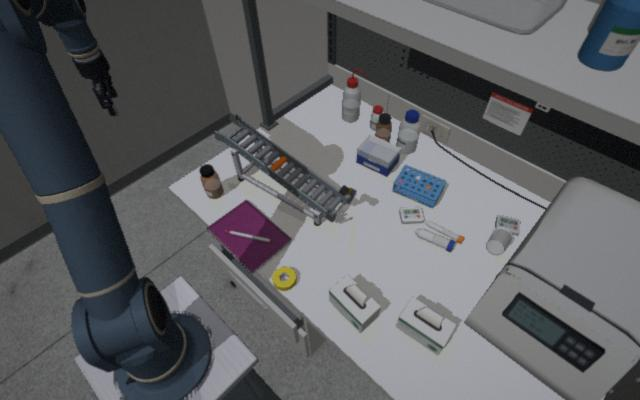

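View pics/top0.png

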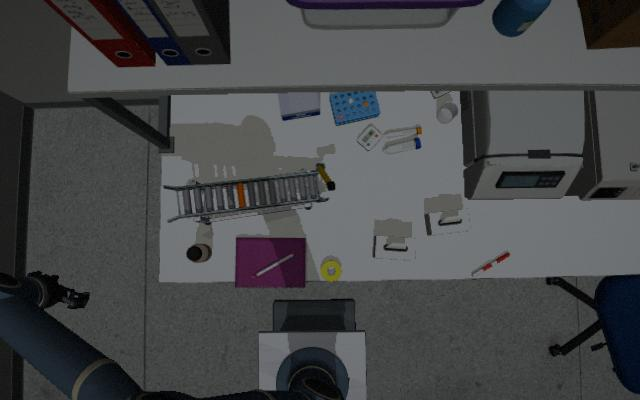

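```bash
python3 -c "
from h import *
im,d,cm=load('top0'); P=cloud(d,cm)
c=im[150:240,150:350]; cv2.imwrite('pics/ctop.png',cv2.resize(c,None,fx=4,fy=4,interpolation=cv2.INTER_CUBIC))
c=im[180:280,360:480]; cv2.imwrite('pics/ccart.png',cv2.resize(c,None,fx=5,fy=5,interpolation=cv2.INTER_CUBIC))
for u,v in [(350,220),(240,195),(180,205),(300,190),(325,170),(332,186),(395,247),(450,220),(395,240),(198,253),(380,260),(180,85),(400,85),(300,90)]:
    print(u,v,np.round(P[v,u],3))
im,d,cm=load('scene0'); P=cloud(d,cm)
c=im[110:230,200:370]; cv2.imwrite('pics/cscene.png',cv2.resize(c,None,fx=4.5,fy=4.5,interpolation=cv2.INTER_CUBIC))
for u,v in [(279,162),(350,190),(300,250),(355,293),(400,10),(300,0)]: print(u,v,np.round(P[v,u],3))
"
```

```text
350 220 [ 0.478 -0.118  0.006]
240 195 [0.548 0.197 0.104]
180 205 [0.531 0.399 0.002]
300 190 [0.565 0.029 0.059]
325 170 [ 0.633 -0.045 -0.002]
332 186 [ 0.56 -0.06  0.18]
395 247 [ 0.396 -0.239  0.077]
450 220 [ 0.47  -0.397  0.085]
395 240 [ 0.416 -0.242  0.062]
198 253 [0.386 0.313 0.114]
380 260 [ 0.357 -0.206 -0.005]
180 85 [0.708 0.235 0.561]
400 85 [ 0.702 -0.181  0.552]
300 90 [0.7   0.009 0.538]
279 162 [0.555 0.19  0.105]
350 190 [ 0.602 -0.05   0.127]
300 250 [ 0.424 -0.024 -0.001]
355 293 [ 0.399 -0.244  0.08 ]
400 10 [ 0.758 -0.032  0.557]
300 0 [1.103 0.643 0.262]
```

View pics/ctop.png

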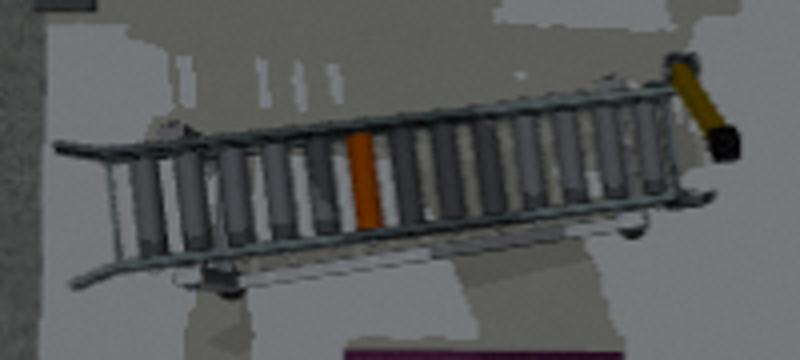

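View pics/ccart.png

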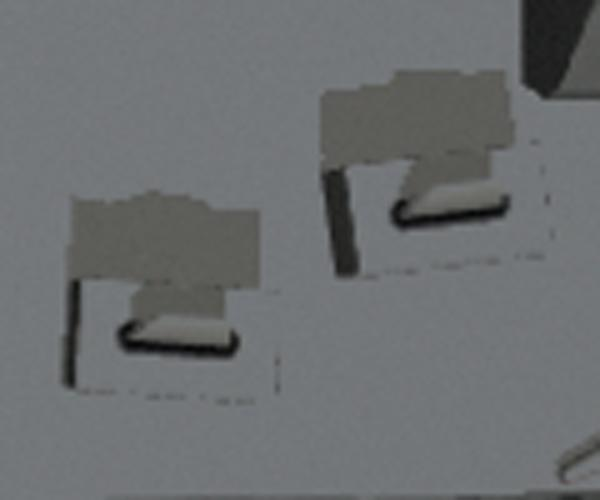

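View pics/cscene.png

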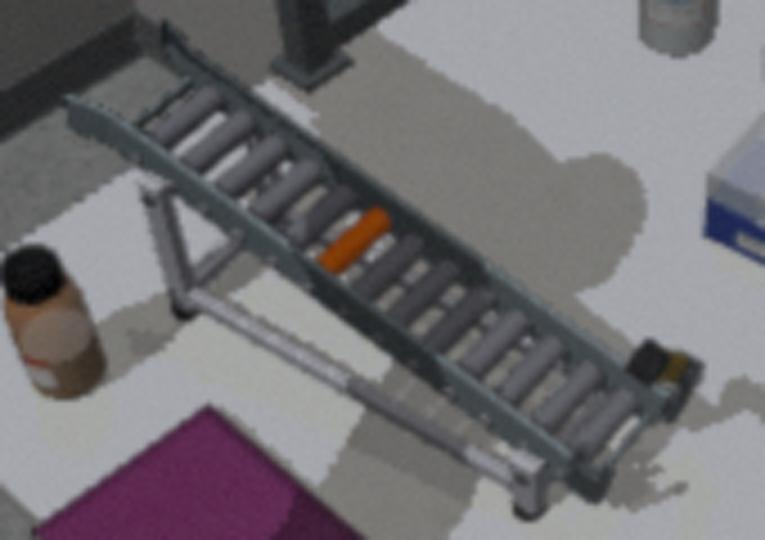

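```bash
cat >> h.py <<'E'
T14=np.deg2rad(14)
def bedT(p):
    x0,y0,yaw=p
    Rb=R.from_euler('z',yaw).as_matrix()@R.from_euler('y',-T14).as_matrix()
    return Rb,np.array([x0,y0,0.052])
def bed2w(p,pts):
    Rb,o=bedT(p); return np.array(pts)@Rb.T+o
def draw(im,cm,p,ang=1.4):
    im=im.copy()
    def pl(a,col):
        q=np.round(proj(bed2w(p,a),cm)).astype(int); cv2.polylines(im,[q],False,col,1)
    for y in(-36,36): pl([[0,y/1e3,.014],[.395,y/1e3,.014]],(0,255,0))
    for i in range(13):
        x=.012+.03*i; pl([[x,-.036,0],[x,.036,0]],(0,0,255) )
    c,s=np.cos(ang),np.sin(ang)
    pl([[-.006,-.05,.03],[-.006,-.05+.116*c,.03+.116*s]],(255,255,0))
    return im
E
python3 - <<'E'
from h import *
from scipy.optimize import least_squares
im,d,cm=load('top0'); ims,ds,cs=load('scene0')
kt=[((222,-36,0),(358,133)),((222,36,0),(372,228)),((372,-36,0),(143,158)),((372,36,0),(156,252)),((12,-36,0),(648,95)),((12,36,0),(655,190))]
ks=[((222,-36,0),(380,213)),((222,36,0),(328,267)),((372,-36,0),(215,92)),((12,-36,0),(628,397))]
def f(p):
    a=proj(bed2w(p,[np.array(k[0])/1e3 for k in kt]),cm)-[np.array(k[1])/4+150 for k in kt]
    b=proj(bed2w(p,[np.array(k[0])/1e3 for k in ks]),cs)-[np.array(k[1])/4.5+[200,110] for k in ks]
    return np.r_[a.ravel(),b.ravel()]
r=least_squares(f,[.58,-.02,1.6]); p=r.x; print(p,np.round(r.fun.reshape(-1,2),1))
np.save('bed.npy',p)
o=draw(im,cm,p)[150:240,150:350]; a=cv2.resize(o,None,fx=4,fy=4,interpolation=cv2.INTER_NEAREST); cv2.imwrite('pics/o1.png',a)
o=draw(ims,cs,p)[110:230,200:370]; cv2.imwrite('pics/o2.png',cv2.resize(o,None,fx=4.5,fy=4.5,interpolation=cv2.INTER_NEAREST))
# depth: plane check
P=cloud(d,cm).reshape(-1,3); Rb,o=bedT(p); Q=(P-o)@Rb
m=(abs(Q[:,1])<.03)&(Q[:,0]>0)&(Q[:,0]<.4)&(abs(Q[:,2])<.006); print(m.sum(),np.median(Q[m,2]))
m=(Q[:,0]>.03)&(Q[:,0]<.37)&(Q[:,2]>.005)&(Q[:,2]<.022)
h,e=np.histogram(Q[m,1],np.arange(-.06,.061,.003)); print(list(zip(np.round(e,3),h)))
A=np.round(bed2w(p,[[.335,0,0],[.222,0,0],[0,0,0],[-.006,-.05,.03],[-.006,-.05+.116*np.cos(1.4),.03+.116*np.sin(1.4)],[-.006,.066,.03]]),4); print(A)
E
```

```text
[ 0.57795295 -0.0223293   1.70750568] [[ 0.9 -1.2]
 [ 0.8  0.2]
 [ 0.5 -1.3]
 [ 0.4  1. ]
 [-0.1  0.3]
 [ 1.8  0.7]
 [ 0.2 -1.4]
 [-3.6  0.9]
 [-0.5 -1.7]
 [ 0.3 -2.2]]
1507 -0.0020044408643053084
[(np.float64(-0.06), np.int64(0)), (np.float64(-0.057), np.int64(0)), (np.float64(-0.054), np.int64(0)), (np.float64(-0.051), np.int64(0)), (np.float64(-0.048), np.int64(0)), (np.float64(-0.045), np.int64(12)), (np.float64(-0.042), np.int64(125)), (np.float64(-0.039), np.int64(145)), (np.float64(-0.036), np.int64(19)), (np.float64(-0.033), np.int64(1)), (np.float64(-0.03), np.int64(0)), (np.float64(-0.027), np.int64(1)), (np.float64(-0.024), np.int64(0)), (np.float64(-0.021), np.int64(0)), (np.float64(-0.018), np.int64(0)), (np.float64(-0.015), np.int64(0)), (np.float64(-0.012), np.int64(0)), (np.float64(-0.009), np.int64(1)), (np.float64(-0.006), np.int64(1)), (np.float64(-0.003), np.int64(0)), (np.float64(0.0), np.int64(1)), (np.float64(0.003), np.int64(0)), (np.float64(0.006), np.int64(0)), (np.float64(0.009), np.int64(0)), (np.float64(0.012), np.int64(0)), (np.float64(0.015), np.int64(1)), (np.float64(0.018), np.int64(0)), (np.float64(0.021), np.int64(0)), (np.float64(0.024), np.int64(0)), (np.float64(0.027), np.int64(1)), (np.float64(0.03), np.int64(1)), (np.float64(0.033), np.int64(11)), (np.float64(0.036), np.int64(121)), (np.float64(0.039), np.int64(143)), (np.float64(0.042), np.int64(15)), (np.float64(0.045), np.int64(0)), (np.float64(0.048), np.int64(0)), (np.float64(0.051), np.int64(0)), (np.float64(0.054), np.int64(0)), (np.float64(0.057), np.int64(0))]
[[ 0.5337  0.2997  0.133 ]
 [ 0.5486  0.1911  0.1057]
 [ 0.578  -0.0223  0.052 ]
 [ 0.6293 -0.0285  0.0797]
 [ 0.6135 -0.0586  0.1906]
 [ 0.5144 -0.0443  0.0797]]
```

View pics/o1.png

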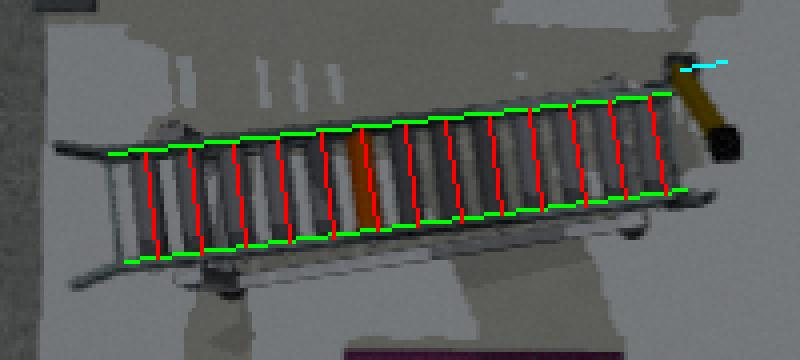

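View pics/o2.png

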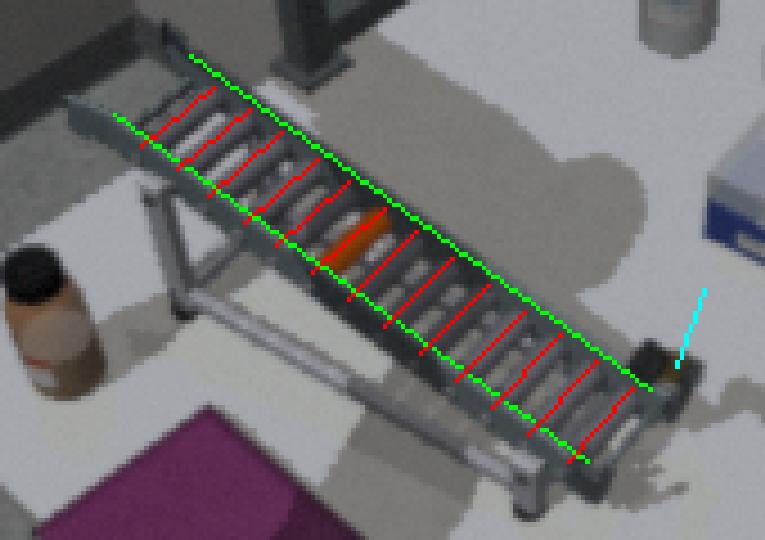

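```bash
python3 - <<'E'
from h import *
p=np.load('bed.npy'); Rb,o=bedT(p)
im,d,cm=load('top0'); P=cloud(d,cm); ims,ds,cs=load('scene0'); Ps=cloud(ds,cs)
for I,PP,box in((im,P,(150,240,150,350)),(ims,Ps,(110,230,200,370))):
    hsv=cv2.cvtColor(I,cv2.COLOR_BGR2HSV); m=np.zeros(I.shape[:2],bool); m[box[0]:box[1],box[2]:box[3]]=1
    org=m&(hsv[...,0]<16)&(hsv[...,1]>180)&(hsv[...,2]>90)
    Q=(PP[org]-o)@Rb; print('orange',len(Q),np.round(np.median(Q,0),4)); 
    t=Q[(Q[:,2]>-.01)&(abs(Q[:,1])<.034)]; print(np.round(t.min(0),4),np.round(t.max(0),4), np.round(t.mean(0),4))
    yel=m&(hsv[...,0]>17)&(hsv[...,0]<32)&(hsv[...,1]>140)
    Q=(PP[yel]-o)@Rb; print('yellow',len(Q)); print(np.round(Q[::6],3))
for (u,v),PP in(((331,185),P),((332,187),P),((330,184),P),((344,190),Ps),((342,189),Ps),((346,191),Ps),((344,193),Ps)): print(np.round((PP[v,u]-o)@Rb,3))
for a in(.7,.8,.9,1.,1.1,1.2):
    k=bed2w(p,[[-.006,-.05+.116*np.cos(a),.03+.116*np.sin(a)]])
    print(a,np.round((proj(k,cm)-[150,150])*4),np.round((proj(k,cs)-[200,110])*4.5),k)
E
```

```text
orange 75 [ 0.2264  0.0026 -0.0006]
[ 0.2213 -0.031  -0.0071] [0.2311 0.032  0.0048] [ 0.2262  0.0021 -0.001 ]
yellow 99
[[ 0.004 -0.049  0.05 ]
 [-0.001 -0.045  0.052]
 [-0.002 -0.041  0.058]
 [-0.001 -0.038  0.061]
 [ 0.002 -0.033  0.068]
 [ 0.003 -0.03   0.069]
 [ 0.004 -0.027  0.074]
 [ 0.002 -0.024  0.075]
 [ 0.002 -0.019  0.084]
 [ 0.004 -0.016  0.088]
 [ 0.002 -0.012  0.09 ]
 [ 0.003 -0.008  0.1  ]
 [ 0.004 -0.004  0.103]
 [ 0.003 -0.     0.109]
 [ 0.002  0.003  0.113]
 [ 0.003  0.006  0.116]
 [ 0.004  0.01   0.104]]
orange 86 [ 0.2185 -0.002  -0.0012]
[ 0.2121 -0.0325 -0.0067] [0.2273 0.0238 0.0033] [ 0.2191 -0.0031 -0.0013]
yellow 2
[[-0.012 -0.017  0.089]]
[0.348 0.175 1.301]
[-0.002  0.026  0.135]
[0.002 0.018 0.134]
[-0.009  0.026  0.133]
[-0.003  0.027  0.132]
[-0.014  0.023  0.13 ]
[-0.013  0.03   0.127]
0.7 [[724. 172.]] [[621. 396.]] [[ 0.54383888 -0.05847381  0.15216681]]
0.8 [[726. 159.]] [[632. 380.]] [[ 0.55194857 -0.05942999  0.16039886]]
0.9 [[727. 144.]] [[644. 364.]] [[ 0.56083082 -0.06007685  0.16782416]]
1.0 [[728. 129.]] [[655. 348.]] [[ 0.57039688 -0.06040793  0.17436852]]
1.1 [[728. 113.]] [[667. 331.]] [[ 0.58055118 -0.06041993  0.17996656]]
1.2 [[727.  96.]] [[679. 316.]] [[ 0.59119224 -0.06011271  0.18456235]]
```

```bash
cat >> h.py <<'E'
def Rbed(): return bedT(np.load('bed.npy'))[0]
def bedRot(kind):
    B=Rbed(); x,y,z=B.T
    return np.c_[y,x,-z] if kind=='knob' else np.c_[x,-y,-z]
def tell(pos,Rt=None):
    """difference from present pose: shift in present tool axes (units), turn in tool axes, and shift in axes after the turn"""
    s=manip.state(); Rc=R.from_quat(s['tool_rot']).as_matrix(); dp=np.array(pos)-s['tool_pos']
    a=Rc.T@dp/.03; print('t',round(s['t'],2),'at',np.round(s['tool_pos'],4),'F',np.round(s['wrist_force'],1),'gap',round(s['finger_gap'],4)); print('shift now-axes units',np.round(a,2),'rows>=',np.ceil(abs(a).max()))
    if Rt is not None:
        rv=np.rad2deg(R.from_matrix(Rc.T@Rt).as_rotvec())/6; b=Rt.T@dp/.03
        print('turn units',np.round(rv,2),' shift after-turn units',np.round(b,2))
E
python3 - <<'E'
from h import *
p=np.load('bed.npy'); k=bed2w(p,[[-.006,-.05+.116*np.cos(.9),.03+.116*np.sin(.9)]])[0]
Rt=bedRot('knob'); print(Rt.round(3)); pre=k-.10*Rt[:,2]; print(k,pre); tell(pre,Rt)
E
```

```text
[[-0.991 -0.132 -0.033]
 [-0.136  0.961  0.24 ]
 [ 0.     0.242 -0.97 ]]
[ 0.56083082 -0.06007685  0.16782416] [ 0.56412783 -0.08404332  0.26485373]
t 0.1 at [0.3041 0.602  0.2303] F [-0.2 -0.  -0.7] gap 0.0856
shift now-axes units [-18.05 -16.51  -1.12] rows>= 19.0
turn units [-2.28  0.7  -5.74]  shift after-turn units [ -5.47 -22.85  -6.88]
```

Emit:
{"name": "servo_tool", "arguments": {
  "rows": [
    [[-0.9, -0.83, -0.06, 0, 0, 0], [-0.9, -0.83, -0.06, 0, 0, 0], [-0.9, -0.83, -0.06, 0, 0, 0], [-0.9, -0.83, -0.06, 0, 0, 0], [-0.9, -0.83, -0.06, 0, 0, 0], [-0.9, -0.83, -0.06, 0, 0, 0], [-0.9, -0.83, -0.06, 0, 0, 0], [-0.9, -0.83, -0.06, 0, 0, 0], [-0.9, -0.83, -0.06, 0, 0, 0], [-0.9, -0.83, -0.06, 0, 0, 0], [-0.9, -0.83, -0.06, 0, 0, 0], [-0.9, -0.83, -0.06, 0, 0, 0], [-0.9, -0.83, -0.06, 0, 0, 0], [-0.9, -0.83, -0.06, 0, 0, 0], [-0.9, -0.83, -0.06, 0, 0, 0], [-0.9, -0.83, -0.06, 0, 0, 0], [-0.9, -0.83, -0.06, 0, 0, 0], [-0.9, -0.83, -0.06, 0, 0, 0], [-0.9, -0.83, -0.06, 0, 0, 0], [-0.9, -0.83, -0.06, 0, 0, 0]]
  ],
  "claw": 45
}}

```text
t: 2.1
tool_pos: [0.5618, -0.0868, 0.267]
tool_rot: [0.232, 0.973, 0.0, -0.0]
wrist_force: [1.8, 0.2, -0.5]
finger_gap: 0.0449
```

Emit:
{"name": "servo_tool", "arguments": {
  "rows": [
    [[0, 0, 0, -0.38, 0.12, -0.95], [0, 0, 0, -0.38, 0.12, -0.95], [0, 0, 0, -0.38, 0.12, -0.95], [0, 0, 0, -0.38, 0.12, -0.95], [0, 0, 0, -0.38, 0.12, -0.95], [0, 0, 0, -0.38, 0.12, -0.95], [0, 0, 0, 0, 0, 0]]
  ]
}}

```text
t: 2.8
tool_pos: [0.5615, -0.087, 0.2664]
tool_rot: [-0.064, 0.99, 0.123, -0.009]
wrist_force: [0.0, -0.1, 0.2]
finger_gap: 0.0451
```

```bash
python3 - <<'E'
from h import *
p=np.load('bed.npy'); k=bed2w(p,[[-.006,-.05+.116*np.cos(.9),.03+.116*np.sin(.9)]])[0]
Rt=bedRot('knob'); tell(k-.1*Rt[:,2],Rt)
im,d,cm=grab('wrist','w1'); print(proj([k],cm)); o=draw(im,cm,p,.9); cv2.imwrite('pics/w1o.png',o)
E
```

```text
t 2.8 at [ 0.5615 -0.087   0.2664] F [ 0.  -0.1  0.2] gap 0.0451
shift now-axes units [-0.1   0.07  0.07] rows>= 1.0
turn units [ 0.02 -0.01 -0.07]  shift after-turn units [-0.1   0.07  0.07]
[[321.10332419 200.1013436 ]]
```

View pics/w1o.png

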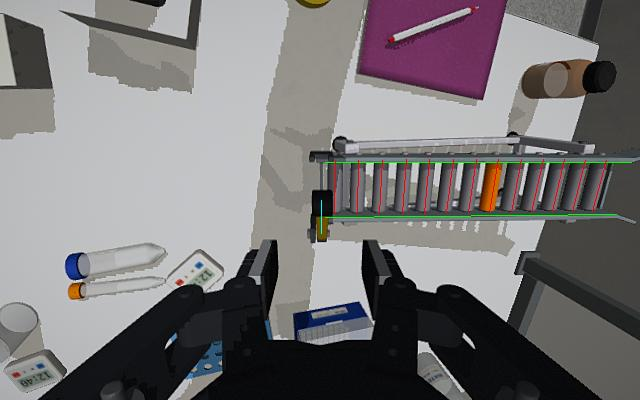

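Emit:
{"name": "servo_tool", "arguments": {
  "rows": [
    [[-0.1, 0.07, 0.8, 0, 0, 0], [0, 0, 0.8, 0, 0, 0], [0, 0, 0.8, 0, 0, 0], [0, 0, 0.8, 0, 0, 0], [0, 0, 0.65, 0, 0, 0], [0, 0, 0, 0, 0, 0]]
  ]
}}

```text
t: 3.45
tool_pos: [0.5584, -0.0532, 0.1533]
tool_rot: [-0.066, 0.99, 0.123, -0.012]
wrist_force: [-0.7, 0.5, 0.0]
finger_gap: 0.0451
```

```bash
python3 - <<'E'
from h import *
p=np.load('bed.npy'); k=bed2w(p,[[-.006,-.05+.116*np.cos(.9),.03+.116*np.sin(.9)]])[0]
Rt=bedRot('knob'); tell(k+.014*Rt[:,2],Rt)
im,d,cm=grab('wrist','w2'); print(proj([k],cm))
E
```

```text
t 3.45 at [ 0.5584 -0.0532  0.1533] F [-0.7  0.5  0. ] gap 0.0451
shift now-axes units [-0.05 -0.11 -0.06] rows>= 1.0
turn units [ 0.04 -0.06 -0.05]  shift after-turn units [-0.05 -0.12 -0.06]
[[311.44443577 270.68084054]]
```

View pics/w2.png

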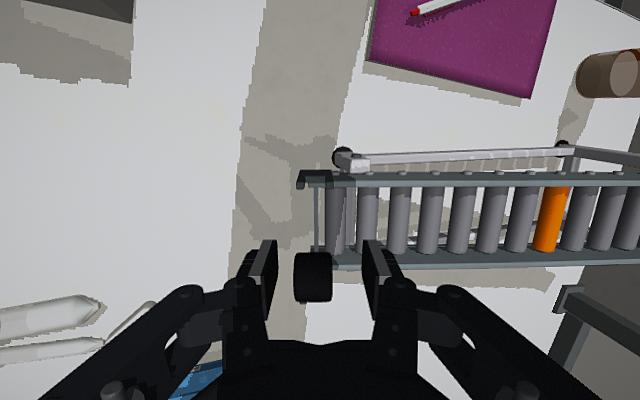

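Emit:
{"name": "servo_tool", "arguments": {
  "rows": [
    [[0, -0.1, 0, 0, 0, 0], [0, 0, 0, 0, 0, 0], [0, 0, 0, 0, 0, 0], [0, 0, 0, 0, 0, 0], [0, 0, 0, 0, 0, 0]]
  ],
  "claw": 0,
  "squeeze": 30
}}

```text
t: 4.0
tool_pos: [0.5613, -0.0571, 0.1568]
tool_rot: [-0.066, 0.99, 0.124, -0.008]
wrist_force: [-2.1, 2.3, 6.2]
finger_gap: 0.0174
```

```bash
python3 - <<'E'
from h import *
p=np.load('bed.npy');Rt=bedRot('knob')
k=bed2w(p,[[-.006,.066,.03]])[0]; tell(k+.014*Rt[:,2],Rt)
Rb,o=bedT(p); a0=.9
pr=None
for a in np.linspace(.9,-.02,11):
    q=np.array([-.006,-.05+.116*np.cos(a),.03+.116*np.sin(a)])
    if pr is not None: print(np.round((q-pr)/.03,2), end=' ')  # tool x=by, z=-bz
    pr=q
E
```

```text
t 4.0 at [ 0.5613 -0.0571  0.1568] F [-2.1  2.3  6.2] gap 0.0174
shift now-axes units [ 1.5  -0.02  3.11] rows>= 4.0
turn units [ 0.04  0.01 -0.04]  shift after-turn units [ 1.49 -0.    3.11]
[ 0.    0.27 -0.23] [ 0.    0.25 -0.26] [ 0.    0.22 -0.28] [ 0.    0.19 -0.3 ] [ 0.    0.17 -0.31] [ 0.    0.14 -0.33] [ 0.    0.11 -0.34] [ 0.    0.07 -0.35] [ 0.    0.04 -0.35] [ 0.    0.01 -0.36]
```

Emit:
{"name": "servo_tool", "arguments": {
  "rows": [
    [[0.27, 0, 0.23, 0, 0, 0], [0.25, 0, 0.26, 0, 0, 0], [0.22, 0, 0.28, 0, 0, 0], [0.19, 0, 0.3, 0, 0, 0], [0.17, 0, 0.31, 0, 0, 0], [0.14, 0, 0.33, 0, 0, 0], [0.11, 0, 0.34, 0, 0, 0], [0.07, 0, 0.35, 0, 0, 0], [0.04, 0, 0.35, 0, 0, 0], [0.01, 0, 0.36, 0, 0, 0], [0, 0, 0, 0, 0, 0]]
  ]
}}

```text
t: 5.1
tool_pos: [0.5125, -0.0404, 0.0642]
tool_rot: [-0.066, 0.99, 0.123, -0.011]
wrist_force: [-4.6, 3.7, 1.8]
finger_gap: 0.0175
```

```bash
python3 - <<'E'
from h import *
p=np.load('bed.npy');Rt=bedRot('knob')
k=bed2w(p,[[-.006,.066,.03]])[0]; tell(k+.014*Rt[:,2],Rt)
im,d,cm=grab('wrist','w3'); print(proj([k],cm))
E
```

```text
t 5.1 at [ 0.5125 -0.0404  0.0642] F [-4.6  3.7  1.8] gap 0.0175
shift now-axes units [-0.04 -0.01 -0.07] rows>= 1.0
turn units [ 0.04 -0.03 -0.04]  shift after-turn units [-0.04 -0.01 -0.07]
[[318.04042879 270.66987708]]
```

View pics/w3.png

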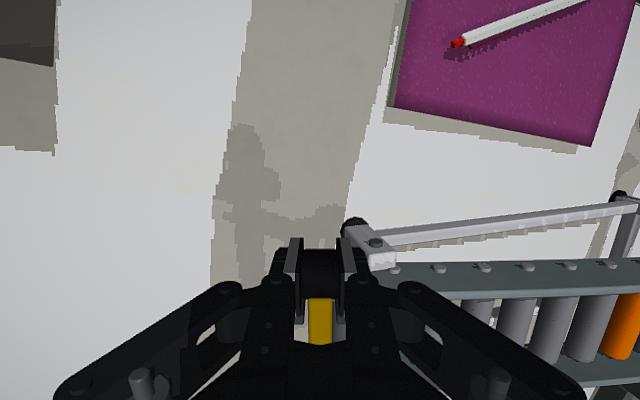

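Emit:
{"name": "servo_tool", "arguments": {
  "rows": [
    [[0, 0, 0.07, 0, 0, 0], [0, 0, 0.07, 0, 0, 0], [0, 0, 0, 0, 0, 0]]
  ]
}}

```text
t: 5.45
tool_pos: [0.5125, -0.04, 0.0626]
tool_rot: [-0.066, 0.99, 0.124, -0.01]
wrist_force: [-9.3, 1.6, 15.3]
finger_gap: 0.0175
```

Emit:
{"name": "servo_tool", "arguments": {
  "rows": [
    [[0, 0, 0.1, 0, 0, 0], [0, 0, 0.1, 0, 0, 0], [0, 0, 0, 0, 0, 0]]
  ]
}}

```text
t: 5.75
tool_pos: [0.5129, -0.0397, 0.0609]
tool_rot: [-0.066, 0.99, 0.125, -0.01]
wrist_force: [-18.4, -3.4, 46.9]
finger_gap: 0.0173
```

Emit:
{"name": "servo_tool", "arguments": {
  "rows": [
    [[0, 0, -0.1, 0, 0, 0], [0, 0, 0, 0, 0, 0], [0, 0, 0, 0, 0, 0], [0, 0, 0, 0, 0, 0]]
  ],
  "claw": 40
}}

```text
t: 6.15
tool_pos: [0.5141, -0.0397, 0.0574]
tool_rot: [-0.065, 0.99, 0.123, -0.009]
wrist_force: [1.2, 0.1, -0.8]
finger_gap: 0.0398
```

Emit:
{"name": "servo_tool", "arguments": {
  "rows": [
    [[0, 0, -0.5, 0, 0, 0], [0, 0, -1, 0, 0, 0], [0, 0, -1, 0, 0, 0], [0, 0, -1, 0, 0, 0], [0, 0, 0, 0, 0, 0]]
  ]
}}

```text
t: 6.65
tool_pos: [0.5202, -0.0668, 0.1627]
tool_rot: [-0.065, 0.99, 0.122, -0.005]
wrist_force: [0.7, 0.4, -1.0]
finger_gap: 0.0398
```

```bash
python3 - <<'E'
from h import *
p=np.load('bed.npy');Rb,o=bedT(p)
im,d,cm=grab('wrist','w4'); cv2.imwrite('pics/w4o.png',draw(im,cm,p,0.))
P=cloud(d,cm); hsv=cv2.cvtColor(im,cv2.COLOR_BGR2HSV)
m=(hsv[...,0]>17)&(hsv[...,0]<32)&(hsv[...,1]>140); Q=(P[m]-o)@Rb; Q=Q[(abs(Q[:,1])<.06)&(abs(Q[:,0])<.03)&(Q[:,2]>.0)]
print(len(Q)); t=Q[Q[:,2]>.03]; print(np.polyfit(t[:,1],t[:,2],1), np.median(t,0))
E
```

```text
1412
[-5.97968869e-05  3.94292006e-02] [-0.00510744  0.01306194  0.03939734]
```

View pics/w4o.png

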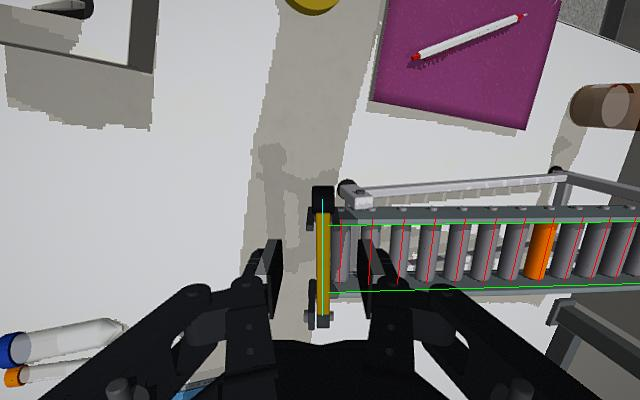

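```bash
python3 - <<'E'
from h import *
for n in('top0','scene0'):
    im,d,cm=load(n); P=cloud(d,cm).reshape(-1,3)
    for c in((.41,-.24),(.46,-.39)):
        m=(abs(P[:,2]-.062)<.007)&(np.hypot(P[:,0]-c[0],P[:,1]-c[1])<.085)
        q=P[m]; r=cv2.minAreaRect((q[:,:2]*1000).astype(np.float32)); print(n,m.sum(),np.round(r[0],1),np.round(r[1],1),round(r[2],1),np.median(q[:,2]).round(4), np.percentile(q[:,0],[1,99]).round(3),np.percentile(q[:,1],[1,99]).round(3))
E
```

```text
top0 801 [ 393.5 -242.1] [117.5  64.6] 85.0 0.0618 [0.361 0.428] [-0.3   -0.184]
top0 779 [ 466.3 -402. ] [ 64.4 115.7] 6.1 0.0619 [0.431 0.5  ] [-0.459 -0.344]
scene0 1039 [ 395.5 -245.4] [115.9  64.8] 84.9 0.0619 [0.361 0.429] [-0.303 -0.189]
scene0 1159 [ 468.4 -404.8] [ 65.7 115.1] 5.3 0.0619 [0.433 0.503] [-0.462 -0.349]
```

```bash
cat >> h.py <<'E'
def down(deg):
    a=np.deg2rad(deg); y=np.array([np.cos(a),np.sin(a),0]); z=np.array([0,0,-1.]); return np.c_[np.cross(y,z),y,z]
E
python3 - <<'E'
from h import *
tell([.3945,-.2435,.19],down(-5)); print(np.round(manip.state()['q'],2))
E
```

```text
t 6.7 at [ 0.5188 -0.0657  0.1608] F [-0.3 -0.8 -0.4] gap 0.0401
shift now-axes units [ 4.88 -4.93 -2.25] rows>= 5.0
turn units [ 1.7  -2.08 16.99]  shift after-turn units [-6.26 -3.61 -0.97]
[ 0.03  0.35  0.19  1.94 -0.36  0.98  2.13]
```

Emit:
{"name": "servo_tool", "arguments": {
  "rows": [
    [[0.81, -0.82, -0.38, 0, 0, 0], [0.81, -0.82, -0.38, 0, 0, 0], [0.81, -0.82, -0.38, 0, 0, 0], [0.81, -0.82, -0.38, 0, 0, 0], [0.81, -0.82, -0.38, 0, 0, 0], [0.81, -0.82, -0.38, 0, 0, 0]]
  ],
  "claw": 85
}}

```text
t: 7.3
tool_pos: [0.3926, -0.2428, 0.1887]
tool_rot: [-0.066, 0.99, 0.123, -0.01]
wrist_force: [0.6, -0.3, -0.3]
finger_gap: 0.085
```

Emit:
{"name": "servo_tool", "arguments": {
  "rows": [
    [[0, 0, 0, 0.1, -0.12, 1], [0, 0, 0, 0.1, -0.12, 1], [0, 0, 0, 0.1, -0.12, 1], [0, 0, 0, 0.1, -0.12, 1], [0, 0, 0, 0.1, -0.12, 1], [0, 0, 0, 0.1, -0.12, 1], [0, 0, 0, 0.1, -0.12, 1], [0, 0, 0, 0.1, -0.12, 1], [0, 0, 0, 0.1, -0.12, 1], [0, 0, 0, 0.1, -0.12, 1], [0, 0, 0, 0.1, -0.12, 1], [0, 0, 0, 0.1, -0.12, 1], [0, 0, 0, 0.1, -0.12, 1], [0, 0, 0, 0.1, -0.12, 1], [0, 0, 0, 0.1, -0.12, 1], [0, 0, 0, 0.1, -0.12, 1], [0, 0, 0, 0.1, -0.12, 1], [0, 0, 0, 0, 0, 0]]
  ]
}}

```text
t: 9.1
tool_pos: [0.3938, -0.2414, 0.1886]
tool_rot: [0.736, 0.677, -0.002, -0.005]
wrist_force: [0.6, -0.1, -0.2]
finger_gap: 0.0851
```

```bash
python3 - <<'E'
from h import *
tell([.3945,-.2435,.19],down(-5)); print(np.round(manip.state()['q'],2))
im,d,cm=grab('wrist','w5')
P=cloud(d,cm).reshape(-1,3)
m=(abs(P[:,2]-.062)<.006)&(np.hypot(P[:,0]-.3945,P[:,1]+.2435)<.085)
q=P[m]; r=cv2.minAreaRect((q[:,:2]*1000).astype(np.float32)); print(m.sum(),r,np.median(q[:,2]))
E
```

```text
t 9.1 at [ 0.3938 -0.2414  0.1886] F [ 0.6 -0.1 -0.2] gap 0.0851
shift now-axes units [-0.07  0.03 -0.05] rows>= 1.0
turn units [-0.09 -0.03  0.03]  shift after-turn units [-0.07  0.03 -0.05]
[-0.06  0.19  0.59  2.09 -0.13  0.91  0.52]
6737 ((394.9995422363281, -244.77972412109375), (114.30933380126953, 64.55133056640625), 85.20130157470703) 0.06269577907051706
```

View pics/w5.png

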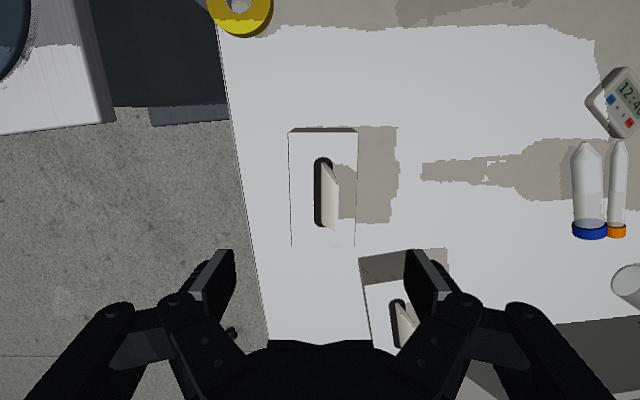

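Emit:
{"name": "servo_tool", "arguments": {
  "rows": [
    [[-0.1, 0.04, 0.9, -0.09, -0.03, 0.03], [0, 0, 1, 0, 0, 0], [0, 0, 1, 0, 0, 0], [0, 0, 1, 0, 0, 0], [0, 0, 0.9, 0, 0, 0], [0, 0, 0.7, 0, 0, 0], [0, 0, 0, 0, 0, 0]]
  ]
}}

```text
t: 9.85
tool_pos: [0.3928, -0.2446, 0.0223]
tool_rot: [0.738, 0.675, -0.001, -0.002]
wrist_force: [0.2, -0.3, 0.9]
finger_gap: 0.0846
```

```bash
python3 - <<'E'
from h import *
tell([.395,-.2447,.024],down(-5))
E
```

```text
t 9.85 at [ 0.3928 -0.2446  0.0223] F [ 0.2 -0.3  0.9] gap 0.0846
shift now-axes units [ 0.    0.07 -0.06] rows>= 1.0
turn units [-0.04 -0.02 -0.01]  shift after-turn units [ 0.    0.07 -0.06]
```

Emit:
{"name": "servo_tool", "arguments": {
  "rows": [
    [[0, 0.07, -0.06, 0, 0, 0], [0, 0, 0, 0, 0, 0], [0, 0, 0, 0, 0, 0], [0, 0, 0, 0, 0, 0], [0, 0, 0, 0, 0, 0], [0, 0, 0, 0, 0, 0]]
  ],
  "claw": 50,
  "squeeze": 30
}}

```text
t: 10.45
tool_pos: [0.398, -0.2462, 0.0277]
tool_rot: [0.738, 0.675, 0.001, 0.002]
wrist_force: [-0.5, -0.3, 8.0]
finger_gap: 0.0632
```

Emit:
{"name": "servo_tool", "arguments": {
  "rows": [
    [[0, 0, -0.3, 0, 0, 0], [0, 0, -0.7, 0, 0, 0], [0, 0, -1, 0, 0, 0], [0, 0, -1, 0, 0, 0], [0, 0, -1, 0, 0, 0], [0, 0, -1, 0, 0, 0], [0, 0, -1, 0, 0, 0], [0, 0, -1, 0, 0, 0], [0, 0, 0, 0, 0, 0]]
  ]
}}

```text
t: 11.35
tool_pos: [0.3983, -0.2468, 0.2403]
tool_rot: [0.738, 0.675, 0.003, 0.004]
wrist_force: [0.4, -0.4, -3.8]
finger_gap: 0.0632
```

```bash
python3 - <<'E'
from h import *
s=st(); im,d,cm=grab('wrist','w6'); grab('scene','s6')
E
```

```text
t 11.35 p [ 0.3983 -0.2468  0.2403] F [ 0.43 -0.43 -3.75] gap 0.0632
[[ 0.089  0.996  0.01 ]
 [ 0.996 -0.089 -0.002]
 [-0.001  0.01  -1.   ]]
```

View pics/w6.png

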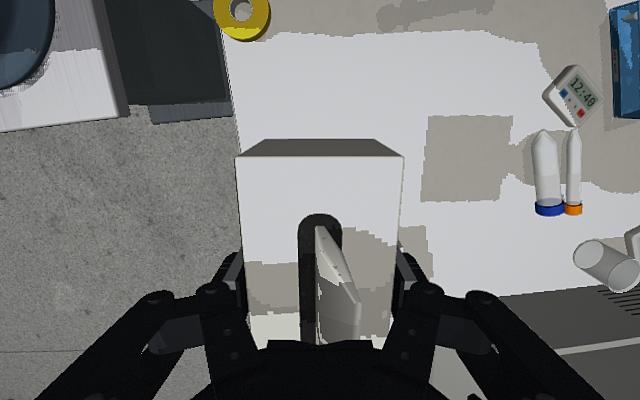

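View pics/s6.png

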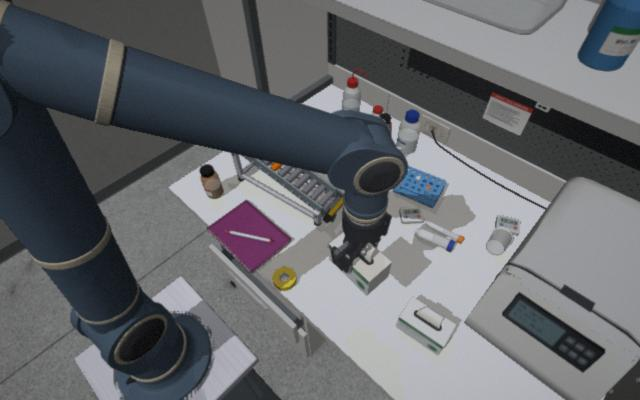

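```bash
cat >> h.py <<'E'
def carton(tag):
    im,d,cm=load(tag); s=manip.state(); Rc=R.from_quat(s['tool_rot']).as_matrix(); P=(cloud(d,cm)-s['tool_pos'])@Rc
    m=(abs(P[...,2]+.034)<.008)&(abs(P[...,1])<.034)&(abs(P[...,0])<.08)&(d>0)
    q=P[m]; A=np.c_[q[:,:2],np.ones(len(q))]; c=np.linalg.lstsq(A,q[:,2],rcond=None)[0]
    r=abs(A@c-q[:,2])<.002; c=np.linalg.lstsq(A[r],q[r,2],rcond=None)[0]
    print('top plane in tool: slope x,y,off',np.round(c,4),len(q),r.sum(),'x',np.percentile(q[r,0],[.5,99.5]).round(4),'y',np.percentile(q[r,1],[.5,99.5]).round(4))
    return q
E
python3 - <<'E'
from h import *
q=carton('w6')
tell([.398,-.2468,.24])
Rt=bedRot('lay'); p=np.load('bed.npy')
# underside target bed (0.33,0,0); TCP = under + .0277*bz ; carton centre +1.5mm along tool x
T=bed2w(p,[[.330-.0015,0,.0277]])[0]; pre=T+.08*Rbed()[:,2]; print(T,pre); tell(pre,Rt)
E
```

```text
top plane in tool: slope x,y,off [ 0.0057 -0.0053 -0.0389] 25699 24828 x [-0.0295  0.0574] y [-0.0305  0.0333]
t 11.45 at [ 0.3961 -0.2452  0.2365] F [-0.3 -0.8 -3.5] gap 0.0637
shift now-axes units [-0.05  0.07 -0.12] rows>= 1.0
[0.53542679 0.28680021 0.15834853] [0.5380644  0.26762703 0.23597219]
t 11.45 at [ 0.3961 -0.2452  0.2365] F [-0.3 -0.8 -3.5] gap 0.0637
shift now-axes units [17.45  3.19  0.04] rows>= 18.0
turn units [ 0.29  2.32 -2.14]  shift after-turn units [15.8   7.02  3.96]
```

Emit:
{"name": "servo_tool", "arguments": {
  "rows": [
    [[0.5, 0.09, 0, 0, 0, 0], [0.97, 0.18, 0, 0, 0, 0], [0.97, 0.18, 0, 0, 0, 0], [0.97, 0.18, 0, 0, 0, 0], [0.97, 0.18, 0, 0, 0, 0], [0.97, 0.18, 0, 0, 0, 0], [0.97, 0.18, 0, 0, 0, 0], [0.97, 0.18, 0, 0, 0, 0], [0.97, 0.18, 0, 0, 0, 0], [0.97, 0.18, 0, 0, 0, 0], [0.97, 0.18, 0, 0, 0, 0], [0.97, 0.18, 0, 0, 0, 0], [0.97, 0.18, 0, 0, 0, 0], [0.97, 0.18, 0, 0, 0, 0], [0.97, 0.18, 0, 0, 0, 0], [0.97, 0.18, 0, 0, 0, 0], [0.97, 0.18, 0, 0, 0, 0], [0.97, 0.18, 0, 0, 0, 0], [0.5, 0.09, 0, 0, 0, 0]]
  ]
}}

```text
t: 13.35
tool_pos: [0.539, 0.2707, 0.2339]
tool_rot: [0.737, 0.676, -0.001, 0.0]
wrist_force: [0.2, 0.0, -3.5]
finger_gap: 0.0633
```

Emit:
{"name": "servo_tool", "arguments": {
  "rows": [
    [[0, 0, 0, 0.06, 0.46, -0.43], [0, 0, 0, 0.06, 0.46, -0.43], [0, 0, 0, 0.06, 0.46, -0.43], [0, 0, 0, 0.06, 0.46, -0.43], [0, 0, 0, 0.06, 0.46, -0.43], [0, 0, 0, 0, 0, 0], [0, 0, 0, 0, 0, 0]]
  ]
}}

```text
t: 14.05
tool_pos: [0.54, 0.267, 0.2356]
tool_rot: [0.653, 0.748, 0.077, -0.091]
wrist_force: [-0.1, 0.3, -3.1]
finger_gap: 0.0633
```

```bash
python3 - <<'E'
from h import *
Rt=bedRot('lay'); p=np.load('bed.npy')
T=bed2w(p,[[.330-.0015,0,.0277]])[0]; pre=T+.08*Rbed()[:,2]; tell(pre,Rt); tell(T,Rt)
im,d,cm=grab('wrist','w7'); carton('w7'); cv2.imwrite('pics/w7o.png',draw(im,cm,p,0.)); grab('scene','s7')
E
```

```text
t 14.05 at [0.54   0.267  0.2356] F [-0.1  0.3 -3.1] gap 0.0633
shift now-axes units [ 0.03 -0.06 -0.  ] rows>= 1.0
turn units [-0.03  0.05 -0.02]  shift after-turn units [ 0.03 -0.06 -0.  ]
t 14.05 at [0.54   0.267  0.2356] F [-0.1  0.3 -3.1] gap 0.0633
shift now-axes units [ 0.04 -0.05  2.66] rows>= 3.0
turn units [-0.03  0.05 -0.02]  shift after-turn units [ 0.03 -0.06  2.66]
top plane in tool: slope x,y,off [ 0.0045  0.0024 -0.0348] 25972 24860 x [-0.0288  0.0579] y [-0.0324  0.0313]
```

View pics/w7o.png

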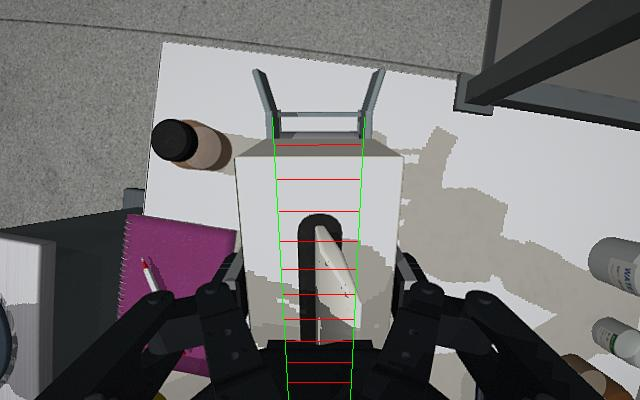

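View pics/s7.png

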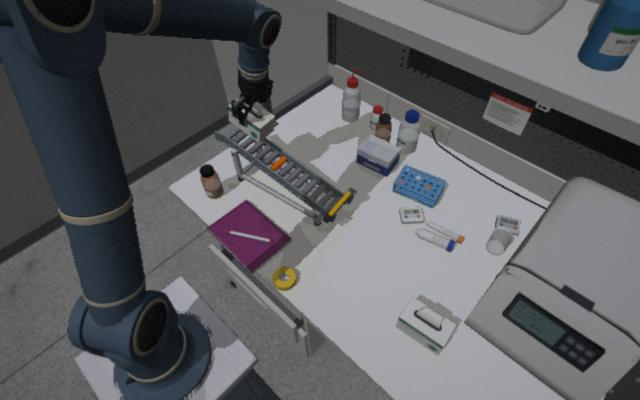

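Emit:
{"name": "servo_tool", "arguments": {
  "rows": [
    [[0, -0.04, 0.6, -0.03, 0.05, 0], [0, 0, 0.7, 0, 0, 0], [0, 0, 0.6, 0, 0, 0], [0, 0, 0.4, 0, 0, 0], [0, 0, 0.1, 0, 0, 0], [0, 0, 0, 0, 0, 0], [0, 0, 0, 0, 0, 0]]
  ]
}}

```text
t: 14.85
tool_pos: [0.5376, 0.2855, 0.1679]
tool_rot: [0.652, 0.748, 0.082, -0.092]
wrist_force: [0.3, -0.5, -3.0]
finger_gap: 0.0633
```

```bash
python3 - <<'E'
from h import *
Rt=bedRot('lay'); p=np.load('bed.npy')
T=bed2w(p,[[.330-.0015,0,.0275]])[0]; tell(T,Rt)
im,d,cm=grab('wrist','w8'); carton('w8'); grab('scene','s8')
E
```

```text
t 14.85 at [0.5376 0.2855 0.1679] F [ 0.3 -0.5 -3. ] gap 0.0633
shift now-axes units [-0.03 -0.07  0.33] rows>= 1.0
turn units [ 0.03 -0.02  0.  ]  shift after-turn units [-0.03 -0.07  0.33]
top plane in tool: slope x,y,off [ 0.004   0.0028 -0.0348] 25981 24879 x [-0.0279  0.059 ] y [-0.0324  0.0313]
```

View pics/w8.png

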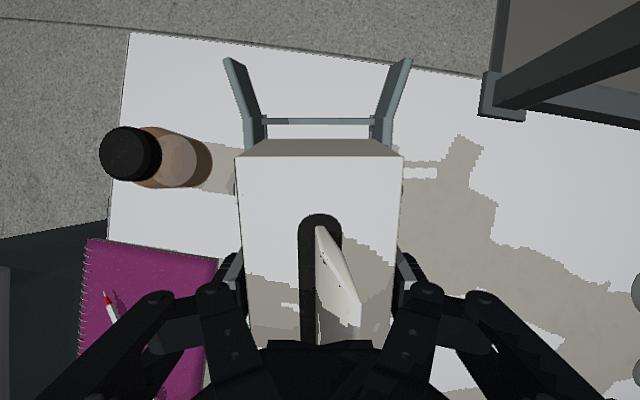

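Emit:
{"name": "servo_tool", "arguments": {
  "rows": [
    [[0, -0.03, 0.1, 0, 0, 0], [0, 0, 0.1, 0, 0, 0], [0, 0, 0.03, 0, 0, 0], [0, 0, 0, 0, 0, 0], [0, 0, 0, 0, 0, 0]]
  ]
}}

```text
t: 15.45
tool_pos: [0.5358, 0.2869, 0.1603]
tool_rot: [0.652, 0.748, 0.081, -0.092]
wrist_force: [0.5, -0.3, -3.5]
finger_gap: 0.0638
```

Emit:
{"name": "servo_tool", "arguments": {
  "rows": [
    [[0, 0, 0.05, 0, 0, 0], [0, 0, 0, 0, 0, 0], [0, 0, 0, 0, 0, 0]]
  ]
}}

```text
t: 15.75
tool_pos: [0.5357, 0.2873, 0.1588]
tool_rot: [0.652, 0.748, 0.081, -0.092]
wrist_force: [0.8, 0.6, -3.0]
finger_gap: 0.0635
```

Emit:
{"name": "servo_tool", "arguments": {
  "rows": [
    [[0, 0, 0.05, 0, 0, 0], [0, 0, 0, 0, 0, 0], [0, 0, 0, 0, 0, 0]]
  ]
}}

```text
t: 16.05
tool_pos: [0.5359, 0.2874, 0.1585]
tool_rot: [0.652, 0.748, 0.082, -0.092]
wrist_force: [-2.9, -3.1, 5.7]
finger_gap: 0.0637
```

Emit:
{"name": "servo_tool", "arguments": {
  "rows": [
    [[0, 0, 0, 0, 0, 0], [0, 0, 0, 0, 0, 0], [0, 0, 0, 0, 0, 0], [0, 0, 0, 0, 0, 0]]
  ],
  "claw": 85
}}

```text
t: 16.45
tool_pos: [0.5358, 0.2879, 0.1573]
tool_rot: [0.652, 0.748, 0.082, -0.092]
wrist_force: [-0.4, 0.9, -0.7]
finger_gap: 0.0849
```

```bash
python3 - <<'E'
from h import *
st(); grab('wrist','w9'); grab('scene','s9')
E
```

```text
t 16.45 p [0.5358 0.2879 0.1573] F [-0.44  0.94 -0.71] gap 0.0849
[[-0.132  0.991 -0.032]
 [ 0.961  0.136  0.242]
 [ 0.244  0.002 -0.97 ]]
```

View pics/w9.png

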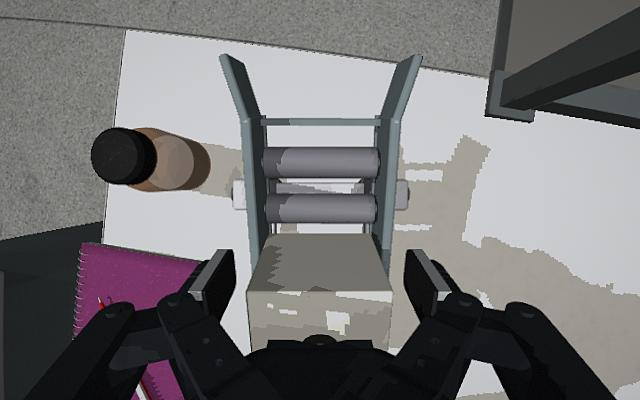

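View pics/s9.png

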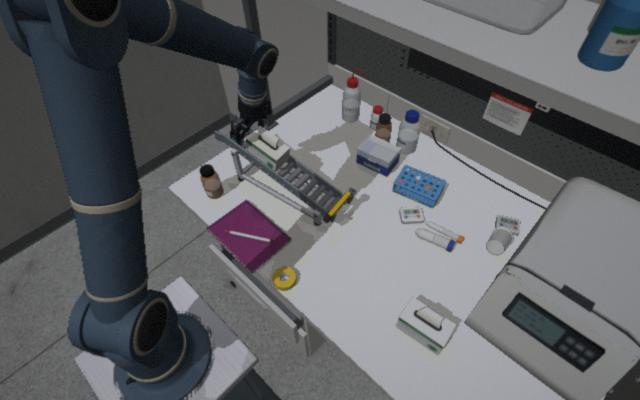

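Emit:
{"name": "servo_tool", "arguments": {
  "rows": [
    [[0, 0, -0.5, 0, 0, 0], [0, 0, -0.7, 0, 0, 0], [0, 0, -0.7, 0, 0, 0], [0, 0, -0.6, 0, 0, 0], [0, 0, 0, 0, 0, 0], [0, 0, 0, 0, 0, 0], [0, 0, 0, 0, 0, 0], [0, 0, 0, 0, 0, 0], [0, 0, 0, 0, 0, 0], [0, 0, 0, 0, 0, 0]]
  ],
  "claw": 0
}}

```text
t: 17.55
tool_pos: [0.5378, 0.2695, 0.2296]
tool_rot: [0.652, 0.748, 0.081, -0.092]
wrist_force: [0.4, 0.6, 0.9]
finger_gap: 0.0004
```

```bash
cat >> h.py <<'E'
def onlane(tag):
    im,d,cm=load(tag); p=np.load('bed.npy'); Rb,o=bedT(p); Q=(cloud(d,cm)-o)@Rb
    m=(abs(Q[...,2]-.062)<.008)&(abs(Q[...,1])<.04)&(Q[...,0]>-.02)&(Q[...,0]<.4)&(d>0); q=Q[m]
    h,e=np.histogram(q[:,0],np.arange(-.02,.4,.01)); print([(round(a,2),int(b)) for a,b in zip(e,h) if b])
    if len(q)>20: print(cv2.minAreaRect((q[:,:2]*1000).astype(np.float32)),np.percentile(q[:,0],[1,99]).round(4))
E
python3 - <<'E'
from h import *
st(); grab('scene','s10'); grab('top','t10'); onlane('s10'); onlane('t10')
a=cv2.imread('pics/s10.png')[100:230,190:370]; cv2.imwrite('pics/c.png',cv2.resize(a,None,fx=4,fy=4))
E
```

```text
t 17.55 p [0.5378 0.2695 0.2296] F [0.39 0.64 0.92] gap 0.0004
[[-0.132  0.991 -0.033]
 [ 0.961  0.136  0.242]
 [ 0.244  0.001 -0.97 ]]
[(np.float64(0.1), 1), (np.float64(0.11), 83), (np.float64(0.12), 72), (np.float64(0.13), 66), (np.float64(0.14), 59), (np.float64(0.15), 44), (np.float64(0.16), 44), (np.float64(0.17), 38), (np.float64(0.18), 43), (np.float64(0.19), 46), (np.float64(0.2), 66), (np.float64(0.21), 64), (np.float64(0.22), 37)]
((167.71836853027344, 0.3427734375), (66.56175231933594, 115.62687683105469), 89.6029052734375) [0.1104 0.2241]
[(np.float64(0.1), 20), (np.float64(0.11), 83), (np.float64(0.12), 86), (np.float64(0.13), 68), (np.float64(0.14), 64), (np.float64(0.15), 62), (np.float64(0.16), 63), (np.float64(0.17), 67), (np.float64(0.18), 72), (np.float64(0.19), 89), (np.float64(0.2), 85), (np.float64(0.21), 93), (np.float64(0.22), 3)]
((163.7001190185547, 0.6791725158691406), (113.39639282226562, 64.82594299316406), 0.6965227127075195) [0.1088 0.2195]
```

View pics/c.png

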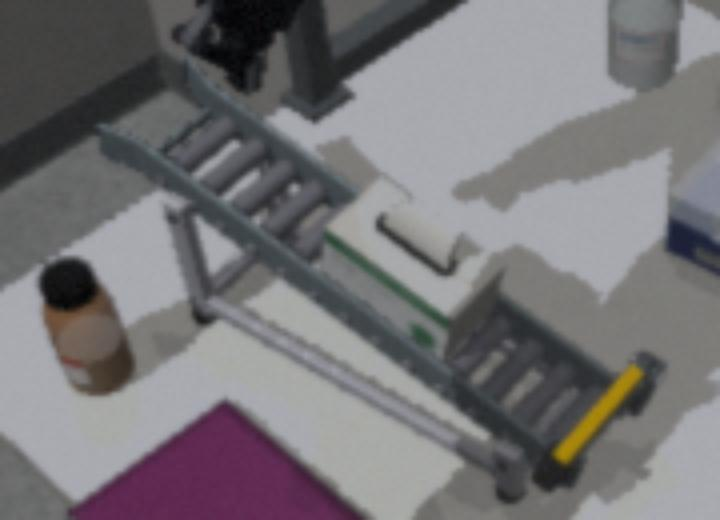

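Emit:
{"name": "servo_tool", "arguments": {
  "rows": [
    [[0, 0, 0, 0, 0, 0], [0, 0, 0, 0, 0, 0], [0, 0, 0, 0, 0, 0], [0, 0, 0, 0, 0, 0], [0, 0, 0, 0, 0, 0], [0, 0, 0, 0, 0, 0], [0, 0, 0, 0, 0, 0]]
  ]
}}

```text
t: 18.35
tool_pos: [0.538, 0.2695, 0.2301]
tool_rot: [0.652, 0.748, 0.081, -0.092]
wrist_force: [0.2, 0.0, -0.2]
finger_gap: -0.0003
```

```bash
python3 - <<'E'
from h import *
grab('scene','s11'); grab('top','t11'); onlane('s11'); onlane('t11')
E
```

```text
[(np.float64(-0.01), 9), (np.float64(0.0), 75), (np.float64(0.01), 75), (np.float64(0.02), 76), (np.float64(0.03), 56), (np.float64(0.04), 45), (np.float64(0.05), 47), (np.float64(0.06), 44), (np.float64(0.07), 44), (np.float64(0.08), 52), (np.float64(0.09), 68), (np.float64(0.1), 72), (np.float64(0.11), 29)]
((56.29824447631836, 0.26725006103515625), (66.54621124267578, 114.57208251953125), 89.98551940917969) [-1.00e-04  1.13e-01]
[(np.float64(0.0), 42), (np.float64(0.01), 80), (np.float64(0.02), 80), (np.float64(0.03), 59), (np.float64(0.04), 58), (np.float64(0.05), 57), (np.float64(0.06), 59), (np.float64(0.07), 62), (np.float64(0.08), 71), (np.float64(0.09), 83), (np.float64(0.1), 81), (np.float64(0.11), 85)]
((61.599754333496094, 0.20561981201171875), (116.32363891601562, 65.0899887084961), 0.12815198302268982) [0.0053 0.1188]
```

```bash
python3 - <<'E'
from h import *
tell([.467,-.403,.2],down(5.7))
E
```

```text
t 18.45 at [0.5381 0.2695 0.2301] F [ 0.9  0.1 -0.7] gap 0.0
shift now-axes units [-21.47  -5.4   -4.38] rows>= 22.0
turn units [-0.03 -2.36  0.35]  shift after-turn units [-22.07  -4.58   1.  ]
```

Emit:
{"name": "servo_tool", "arguments": {
  "rows": [
    [[0, 0, 0, -0.01, -0.59, 0.09], [0, 0, 0, -0.01, -0.59, 0.09], [0, 0, 0, -0.01, -0.59, 0.09], [0, 0, 0, -0.01, -0.59, 0.09], [-0.5, -0.1, 0, 0, 0, 0], [-0.96, -0.2, 0, 0, 0, 0], [-0.96, -0.2, 0, 0, 0, 0], [-0.96, -0.2, 0, 0, 0, 0], [-0.96, -0.2, 0, 0, 0, 0], [-0.96, -0.2, 0, 0, 0, 0], [-0.96, -0.2, 0, 0, 0, 0], [-0.96, -0.2, 0, 0, 0, 0], [-0.96, -0.2, 0, 0, 0, 0], [-0.96, -0.2, 0, 0, 0, 0], [-0.96, -0.2, 0, 0, 0, 0], [-0.96, -0.2, 0, 0, 0, 0], [-0.96, -0.2, 0, 0, 0, 0], [-0.96, -0.2, 0, 0, 0, 0], [-0.96, -0.2, 0, 0, 0, 0], [-0.96, -0.2, 0, 0, 0, 0]]
  ],
  "claw": 85
}}

```text
t: 20.45
tool_pos: [0.4886, -0.1864, 0.2304]
tool_rot: [0.672, 0.741, 0.001, 0.001]
wrist_force: [0.3, -0.1, 0.5]
finger_gap: 0.0851
```

Emit:
{"name": "servo_tool", "arguments": {
  "rows": [
    [[-0.96, -0.2, 0.1, 0, 0, 0], [-0.96, -0.2, 0.1, 0, 0, 0], [-0.96, -0.2, 0.1, 0, 0, 0], [-0.96, -0.2, 0.1, 0, 0, 0], [-0.96, -0.2, 0.1, 0, 0, 0], [-0.96, -0.2, 0.1, 0, 0, 0], [-0.96, -0.2, 0.1, 0, 0, 0], [-0.5, -0.1, 0.1, 0, 0, 0], [0, 0, 0, 0, 0, 0], [0, 0, 0, 0, 0, 0]]
  ]
}}

```text
t: 21.45
tool_pos: [0.4661, -0.4036, 0.206]
tool_rot: [0.671, 0.741, 0.001, 0.0]
wrist_force: [0.1, 0.1, -0.4]
finger_gap: 0.0851
```

```bash
python3 - <<'E'
from h import *
im,d,cm=grab('wrist','w12')
P=cloud(d,cm).reshape(-1,3)
m=(abs(P[:,2]-.062)<.006)&(np.hypot(P[:,0]-.467,P[:,1]+.403)<.085)
q=P[m]; r=cv2.minAreaRect((q[:,:2]*1000).astype(np.float32)); print(m.sum(),r,np.median(q[:,2]))
tell([.467,-.4035,.023],down(5.7))
E
```

```text
6071 ((467.8657531738281, -404.7207336425781), (64.62342834472656, 114.36561584472656), 5.999293804168701) 0.06271995842394201
t 21.5 at [ 0.4666 -0.4029  0.2061] F [0.2 0.  0.8] gap 0.0852
shift now-axes units [-0.03  0.    6.1 ] rows>= 7.0
turn units [ 0.02 -0.01  0.01]  shift after-turn units [-0.02  0.01  6.1 ]
```

View pics/w12.png

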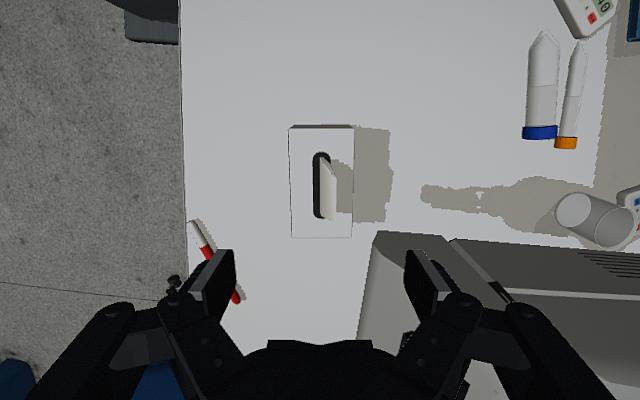

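```bash
python3 - <<'E'
from h import *
for n in('top0','scene0'):
    im,d,cm=load(n); P=cloud(d,cm).reshape(-1,3)
    m=(P[:,2]>.1)&(P[:,2]<.5)&(P[:,0]>.35)&(P[:,0]<.66)&(P[:,1]<-.3)&(P[:,1]>-.62)
    q=P[m]; print(n,m.sum())
    for x0 in np.arange(.35,.66,.03):
        k=q[(q[:,0]>=x0)&(q[:,0]<x0+.03)]
        if len(k): print(x0.round(2),'ymax',k[:,1].max().round(3),'z',k[:,2].min().round(3),k[:,2].max().round(3))
E
```

```text
top0 3157
0.53 ymax -0.463 z 0.1 0.148
0.56 ymax -0.463 z 0.1 0.189
0.59 ymax -0.463 z 0.1 0.224
0.62 ymax -0.463 z 0.1 0.226
0.65 ymax -0.463 z 0.101 0.232
scene0 6491
0.53 ymax -0.468 z 0.1 0.147
0.56 ymax -0.467 z 0.106 0.188
0.59 ymax -0.467 z 0.141 0.213
0.62 ymax -0.466 z 0.118 0.225
0.65 ymax -0.469 z 0.174 0.229
```

Emit:
{"name": "servo_tool", "arguments": {
  "rows": [
    [[-0.05, 0.04, 0.9, 0, 0, 0.05], [0, 0, 1, 0, 0, 0], [0, 0, 1, 0, 0, 0], [0, 0, 1, 0, 0, 0], [0, 0, 1, 0, 0, 0], [0, 0, 0.8, 0, 0, 0], [0, 0, 0.35, 0, 0, 0], [0, 0, 0, 0, 0, 0], [0, 0, 0, 0, 0, 0]]
  ]
}}

```text
t: 22.4
tool_pos: [0.4686, -0.4059, 0.0259]
tool_rot: [0.673, 0.74, 0.0, 0.001]
wrist_force: [1.2, 0.5, -0.3]
finger_gap: 0.0852
```

Emit:
{"name": "servo_tool", "arguments": {
  "rows": [
    [[0, 0, 0, 0, 0, 0], [0, 0, 0, 0, 0, 0], [0, 0, 0, 0, 0, 0], [0, 0, 0, 0, 0, 0], [0, 0, 0, 0, 0, 0], [0, 0, 0, 0, 0, 0]]
  ],
  "claw": 50,
  "squeeze": 30
}}

```text
t: 23.0
tool_pos: [0.4686, -0.4066, 0.0264]
tool_rot: [0.673, 0.739, 0.001, 0.002]
wrist_force: [-0.4, 1.6, 6.8]
finger_gap: 0.0636
```

Emit:
{"name": "servo_tool", "arguments": {
  "rows": [
    [[0, 0, -0.3, 0, 0, 0], [0, 0, -0.7, 0, 0, 0], [0, 0, -1, 0, 0, 0], [0, 0, -1, 0, 0, 0], [0, 0, -1, 0, 0, 0], [0, 0, -1, 0, 0, 0], [0, 0, -1, 0, 0, 0], [0, 0, -1, 0, 0, 0], [0, 0, 0, 0, 0, 0], [0, 0, 0, 0, 0, 0], [0, 0, 0, 0, 0, 0]]
  ]
}}

```text
t: 24.1
tool_pos: [0.4665, -0.4048, 0.2329]
tool_rot: [0.673, 0.739, 0.0, -0.001]
wrist_force: [0.7, -0.0, -3.6]
finger_gap: 0.0638
```

```bash
python3 - <<'E'
from h import *
im,d,cm=grab('wrist','w13'); carton('w13')
Rt=bedRot('lay'); p=np.load('bed.npy')
T=bed2w(p,[[.330-.001,0,.0275]])[0]; pre=T+.08*Rbed()[:,2]; tell(pre,Rt)
E
```

```text
top plane in tool: slope x,y,off [ 0.0021  0.0017 -0.0366] 26400 25370 x [-0.0266  0.0594] y [-0.0327  0.0311]
t 24.15 at [ 0.4665 -0.4049  0.2328] F [-0.3  1.  -3.9] gap 0.0636
shift now-axes units [22.11  4.46 -0.06] rows>= 23.0
turn units [ 0.03  2.31 -0.41]  shift after-turn units [21.27  5.42  5.2 ]
```

View pics/w13.png

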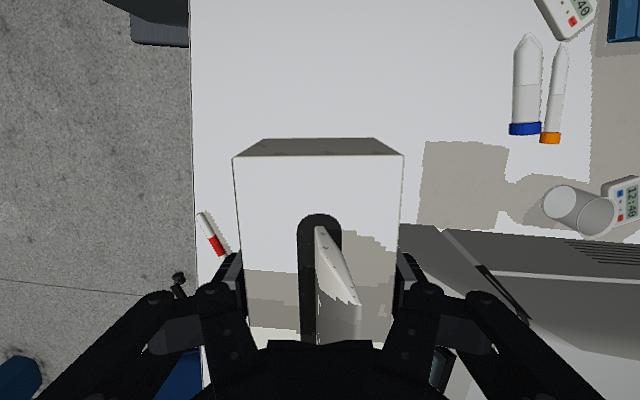

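Emit:
{"name": "servo_tool", "arguments": {
  "rows": [
    [[0.5, 0.1, 0, 0, 0, 0], [0.96, 0.19, 0, 0, 0, 0], [0.96, 0.19, 0, 0, 0, 0], [0.96, 0.19, 0, 0, 0, 0], [0.96, 0.19, 0, 0, 0, 0], [0.96, 0.19, 0, 0, 0, 0], [0.96, 0.19, 0, 0, 0, 0], [0.96, 0.19, 0, 0, 0, 0], [0.96, 0.19, 0, 0, 0, 0], [0.96, 0.19, 0, 0, 0, 0], [0.96, 0.19, 0, 0, 0, 0], [0.96, 0.19, 0, 0, 0, 0], [0.96, 0.19, 0, 0, 0, 0], [0.96, 0.2, 0, 0, 0, 0], [0.96, 0.2, 0, 0, 0, 0], [0.96, 0.2, 0, 0, 0, 0], [0.96, 0.2, 0, 0, 0, 0], [0.96, 0.2, 0, 0, 0, 0], [0.96, 0.2, 0, 0, 0, 0], [0.96, 0.2, 0, 0, 0, 0]]
  ]
}}

```text
t: 26.15
tool_pos: [0.5265, 0.1663, 0.2338]
tool_rot: [0.673, 0.74, -0.001, -0.0]
wrist_force: [0.6, -0.2, -2.6]
finger_gap: 0.0638
```

Emit:
{"name": "servo_tool", "arguments": {
  "rows": [
    [[0.96, 0.2, 0, 0, 0, 0], [0.96, 0.2, 0, 0, 0, 0], [0.96, 0.2, 0, 0, 0, 0], [0.5, 0.1, 0, 0, 0, 0], [0, 0, 0, 0, 0.46, -0.08], [0, 0, 0, 0.01, 0.46, -0.08], [0, 0, 0, 0.01, 0.46, -0.08], [0, 0, 0, 0.01, 0.46, -0.08], [0, 0, 0, 0, 0.46, -0.08], [0, 0, 0, 0, 0, 0], [0, 0, 0, 0, 0, 0], [0, 0, 0, 0, 0, 0]]
  ]
}}

```text
t: 27.35
tool_pos: [0.5389, 0.268, 0.2345]
tool_rot: [0.652, 0.748, 0.08, -0.089]
wrist_force: [0.5, -0.9, -2.3]
finger_gap: 0.0632
```

```bash
python3 - <<'E'
from h import *
im,d,cm=grab('wrist','w14'); carton('w14'); grab('scene','s14'); onlane('s14')
Rt=bedRot('lay'); p=np.load('bed.npy')
T=bed2w(p,[[.330-.0015,0,.0275]])[0]; pre=T+.08*Rbed()[:,2]; tell(pre,Rt); tell(T,Rt)
E
```

```text
top plane in tool: slope x,y,off [ 0.0023  0.0021 -0.0363] 26386 25330 x [-0.0268  0.0592] y [-0.0326  0.0312]
[(np.float64(-0.01), 9), (np.float64(0.0), 76), (np.float64(0.01), 76), (np.float64(0.02), 73), (np.float64(0.03), 56), (np.float64(0.04), 44), (np.float64(0.05), 44), (np.float64(0.06), 43), (np.float64(0.07), 43), (np.float64(0.08), 50), (np.float64(0.09), 70), (np.float64(0.1), 73), (np.float64(0.11), 29)]
((56.56535339355469, 0.17954635620117188), (114.4212646484375, 67.0032730102539), 0.7333993911743164) [-0.      0.1131]
t 27.45 at [0.539  0.2682 0.2346] F [-0.6 -0.5 -2.8] gap 0.0638
shift now-axes units [-0.   -0.03 -0.04] rows>= 1.0
turn units [0.03 0.04 0.01]  shift after-turn units [-0.   -0.03 -0.04]
t 27.45 at [0.539  0.2682 0.2346] F [-0.6 -0.5 -2.8] gap 0.0638
shift now-axes units [ 0.01 -0.04  2.63] rows>= 3.0
turn units [0.03 0.04 0.01]  shift after-turn units [-0.   -0.03  2.63]
```

View pics/w14.png

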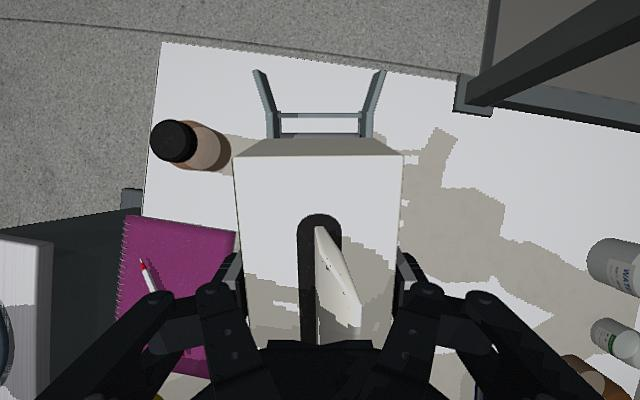

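View pics/s14.png

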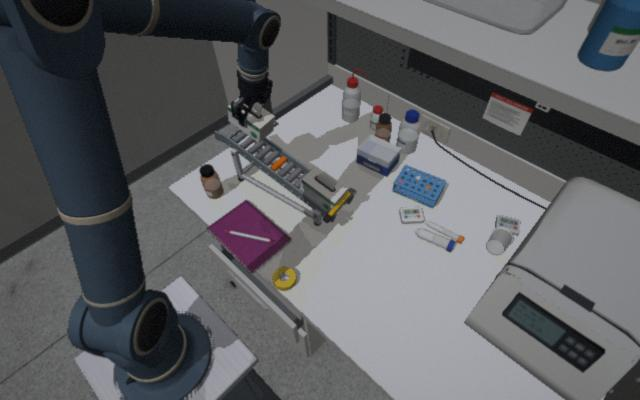

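Emit:
{"name": "servo_tool", "arguments": {
  "rows": [
    [[0, -0.04, 0.6, 0.03, 0.04, 0], [0, 0, 0.7, 0, 0, 0], [0, 0, 0.6, 0, 0, 0], [0, 0, 0.4, 0, 0, 0], [0, 0, 0.15, 0, 0, 0], [0, 0, 0.1, 0, 0, 0], [0, 0, 0, 0, 0, 0], [0, 0, 0, 0, 0, 0]]
  ]
}}

```text
t: 28.25
tool_pos: [0.5363, 0.2855, 0.1612]
tool_rot: [0.653, 0.748, 0.081, -0.092]
wrist_force: [-0.2, -0.7, -2.4]
finger_gap: 0.0635
```

```bash
python3 - <<'E'
from h import *
Rt=bedRot('lay'); p=np.load('bed.npy')
T=bed2w(p,[[.330-.0015,0,.0257]])[0]; tell(T,Rt)
im,d,cm=grab('wrist','w15'); carton('w15')
E
```

```text
t 28.25 at [0.5363 0.2855 0.1612] F [-0.2 -0.7 -2.4] gap 0.0635
shift now-axes units [ 0.02 -0.02  0.17] rows>= 1.0
turn units [ 0.02 -0.01 -0.01]  shift after-turn units [ 0.02 -0.02  0.17]
top plane in tool: slope x,y,off [ 0.003   0.0021 -0.0363] 26402 25353 x [-0.0266  0.0594] y [-0.0326  0.0312]
```

View pics/w15.png

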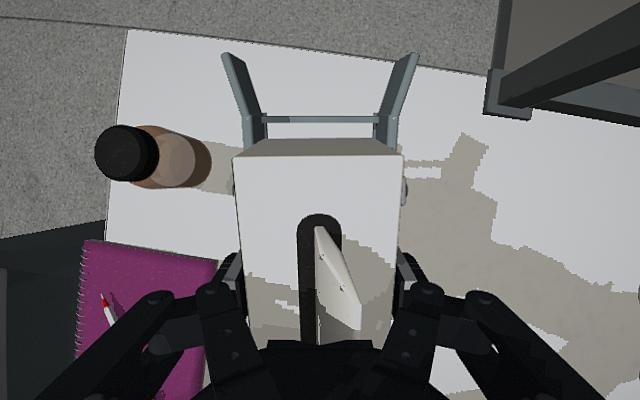

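Centred between the rails (edges 244/397 vs carton 233–403). Lowering in small steps.

Emit:
{"name": "servo_tool", "arguments": {
  "rows": [
    [[0, 0, 0.07, 0, 0, 0], [0, 0, 0.05, 0, 0, 0], [0, 0, 0, 0, 0, 0], [0, 0, 0, 0, 0, 0]]
  ]
}}

```text
t: 28.7
tool_pos: [0.5357, 0.2863, 0.157]
tool_rot: [0.653, 0.748, 0.08, -0.092]
wrist_force: [0.1, -1.4, -2.2]
finger_gap: 0.0634
```

Emit:
{"name": "servo_tool", "arguments": {
  "rows": [
    [[0, 0, 0.04, 0, 0, 0], [0, 0, 0, 0, 0, 0], [0, 0, 0, 0, 0, 0]]
  ]
}}

```text
t: 29.0
tool_pos: [0.5357, 0.2865, 0.1568]
tool_rot: [0.653, 0.748, 0.08, -0.092]
wrist_force: [-2.7, -3.1, 5.4]
finger_gap: 0.0635
```

Contact felt (force rose by about 8 N, like the first). Releasing.

Emit:
{"name": "servo_tool", "arguments": {
  "rows": [
    [[0, 0, 0, 0, 0, 0], [0, 0, 0, 0, 0, 0], [0, 0, 0, 0, 0, 0], [0, 0, 0, 0, 0, 0], [0, 0, 0, 0, 0, 0]]
  ],
  "claw": 85
}}

```text
t: 29.5
tool_pos: [0.5355, 0.2867, 0.1556]
tool_rot: [0.652, 0.748, 0.08, -0.092]
wrist_force: [-0.7, -0.2, 0.0]
finger_gap: 0.0847
```

Emit:
{"name": "servo_tool", "arguments": {
  "rows": [
    [[0, 0, -0.5, 0, 0, 0], [0, 0, -0.7, 0, 0, 0], [0, 0, -0.7, 0, 0, 0], [0, 0, -0.6, 0, 0, 0], [0, 0, 0, 0, 0, 0], [0, 0, 0, 0, 0, 0], [0, 0, 0, 0, 0, 0], [0, 0, 0, 0, 0, 0], [0, 0, 0, 0, 0, 0], [0, 0, 0, 0, 0, 0], [0, 0, 0, 0, 0, 0], [0, 0, 0, 0, 0, 0], [0, 0, 0, 0, 0, 0], [0, 0, 0, 0, 0, 0], [0, 0, 0, 0, 0, 0], [0, 0, 0, 0, 0, 0], [0, 0, 0, 0, 0, 0], [0, 0, 0, 0, 0, 0]]
  ],
  "claw": 0
}}

```text
t: 31.3
tool_pos: [0.538, 0.2686, 0.2285]
tool_rot: [0.653, 0.748, 0.08, -0.092]
wrist_force: [-1.0, -0.6, 0.2]
finger_gap: -0.0003
```

```bash
python3 - <<'E'
from h import *
st(); grab('scene','s16'); grab('top','t16'); onlane('s16'); onlane('t16')
a=cv2.imread('pics/s16.png')[100:230,190:370]; cv2.imwrite('pics/c16.png',cv2.resize(a,None,fx=4,fy=4))
E
```

```text
t 31.3 p [0.538  0.2686 0.2285] F [-0.95 -0.61  0.2 ] gap -0.0003
[[-0.132  0.991 -0.033]
 [ 0.961  0.136  0.24 ]
 [ 0.242 -0.    -0.97 ]]
[(np.float64(-0.01), 9), (np.float64(0.0), 72), (np.float64(0.01), 80), (np.float64(0.02), 76), (np.float64(0.03), 53), (np.float64(0.04), 43), (np.float64(0.05), 45), (np.float64(0.06), 44), (np.float64(0.07), 41), (np.float64(0.08), 56), (np.float64(0.09), 69), (np.float64(0.1), 71), (np.float64(0.11), 29), (np.float64(0.19), 53), (np.float64(0.2), 68), (np.float64(0.21), 71), (np.float64(0.22), 66), (np.float64(0.23), 52), (np.float64(0.24), 40), (np.float64(0.25), 41), (np.float64(0.26), 39), (np.float64(0.27), 42), (np.float64(0.28), 50), (np.float64(0.29), 62), (np.float64(0.3), 61), (np.float64(0.31), 3)]
((155.38388061523438, -0.23653030395507812), (312.5438537597656, 68.58723449707031), 0.09423796832561493) [0.0005 0.3073]
[(np.float64(0.0), 43), (np.float64(0.01), 74), (np.float64(0.02), 80), (np.float64(0.03), 60), (np.float64(0.04), 62), (np.float64(0.05), 58), (np.float64(0.06), 59), (np.float64(0.07), 66), (np.float64(0.08), 68), (np.float64(0.09), 82), (np.float64(0.1), 85), (np.float64(0.11), 86), (np.float64(0.12), 1), (np.float64(0.19), 25), (np.float64(0.2), 87), (np.float64(0.21), 86), (np.float64(0.22), 82), (np.float64(0.23), 66), (np.float64(0.24), 64), (np.float64(0.25), 36)]
((129.8739013671875, 0.8392524719238281), (252.7076416015625, 65.36825561523438), 0.06816339492797852) [0.0061 0.2536]
```

View pics/c16.png

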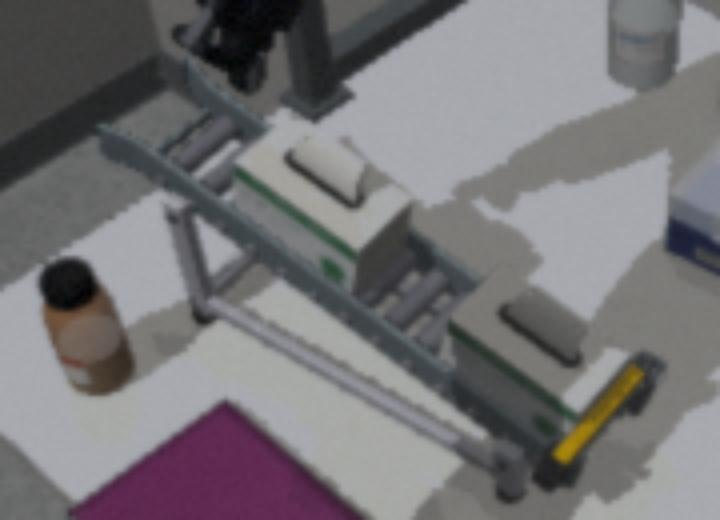

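```bash
python3 - <<'E'
from h import *
p=np.load('bed.npy'); Rt=bedRot('lay'); s=manip.state(); Rb,o=bedT(p); print((s['tool_pos']-o)@Rb)
a=bed2w(p,[[.347,0,.108]])[0]; tell(a,Rt); tell(bed2w(p,[[.347,0,.035]])[0],Rt)
grab('scene','s17'); onlane('s17'); im,d,cm=grab('wrist','w17'); onlane('w17')
E
```

```text
[ 3.27662793e-01 -9.23014867e-05  1.00218908e-01]
t 31.4 at [0.538  0.2686 0.2285] F [ 0.6 -0.2  0.2] gap -0.0002
shift now-axes units [ 0.64 -0.   -0.26] rows>= 1.0
turn units [ 0.   -0.   -0.01]  shift after-turn units [ 0.64 -0.   -0.26]
t 31.4 at [0.538  0.2686 0.2285] F [ 0.6 -0.2  0.2] gap -0.0002
shift now-axes units [ 0.64 -0.    2.17] rows>= 3.0
turn units [ 0.   -0.   -0.01]  shift after-turn units [ 0.64 -0.    2.17]
[(np.float64(-0.01), 7), (np.float64(0.0), 79), (np.float64(0.01), 74), (np.float64(0.02), 79), (np.float64(0.03), 51), (np.float64(0.04), 45), (np.float64(0.05), 45), (np.float64(0.06), 48), (np.float64(0.07), 41), (np.float64(0.08), 52), (np.float64(0.09), 69), (np.float64(0.1), 71), (np.float64(0.11), 29), (np.float64(0.19), 53), (np.float64(0.2), 68), (np.float64(0.21), 69), (np.float64(0.22), 63), (np.float64(0.23), 51), (np.float64(0.24), 39), (np.float64(0.25), 43), (np.float64(0.26), 41), (np.float64(0.27), 41), (np.float64(0.28), 47), (np.float64(0.29), 67), (np.float64(0.3), 60), (np.float64(0.31), 1)]
((155.00601196289062, -0.24884414672851562), (311.4180603027344, 67.71341705322266), 0.021866735070943832) [0.0005 0.3068]
[(np.float64(0.22), 7), (np.float64(0.23), 46), (np.float64(0.24), 42), (np.float64(0.25), 19), (np.float64(0.27), 1), (np.float64(0.28), 195), (np.float64(0.29), 374), (np.float64(0.3), 465), (np.float64(0.31), 398)]
((270.08978271484375, 0.5550880432128906), (83.7069320678711, 64.71641540527344), 0.3832525908946991) [0.2325 0.3118]
```

View pics/w17.png

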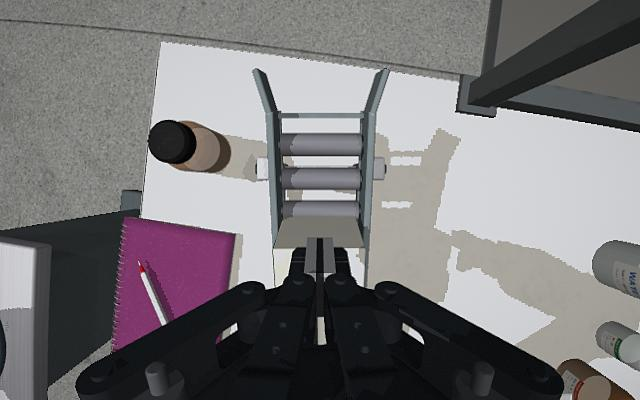

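Emit:
{"name": "servo_tool", "arguments": {
  "rows": [
    [[0.4, 0, 0, 0, 0, 0], [0.35, 0, 0, 0, 0, 0], [0, 0, 0.7, 0, 0, 0], [0, 0, 0.8, 0, 0, 0], [0, 0, 0.65, 0, 0, 0], [0, 0, 0, 0, 0, 0], [0, 0, 0, 0, 0, 0]]
  ]
}}

```text
t: 32.2
tool_pos: [0.5329, 0.3067, 0.1717]
tool_rot: [0.652, 0.748, 0.08, -0.092]
wrist_force: [0.5, -0.4, -0.1]
finger_gap: -0.0002
```

Emit:
{"name": "servo_tool", "arguments": {
  "rows": [
    [[-0.2, 0, 0, 0, 0, 0], [-0.2, 0, 0, 0, 0, 0], [-0.1, 0, 0, 0, 0, 0], [-0.1, 0, 0, 0, 0, 0], [-0.1, 0, 0, 0, 0, 0], [-0.1, 0, 0, 0, 0, 0], [-0.1, 0, 0, 0, 0, 0], [-0.1, 0, 0, 0, 0, 0]]
  ]
}}

```text
t: 33.0
tool_pos: [0.5369, 0.2768, 0.164]
tool_rot: [0.652, 0.748, 0.08, -0.092]
wrist_force: [0.6, -0.1, -0.1]
finger_gap: -0.0002
```

```bash
python3 - <<'E'
from h import *
p=np.load('bed.npy'); s=manip.state(); Rb,o=bedT(p); print(s['t'],(s['tool_pos']-o)@Rb,s['wrist_force']@Rb)
grab('scene','s18'); onlane('s18')
E
```

```text
33.0 [ 3.20059262e-01 -7.15071931e-05  3.56521464e-02] [-0.17989507 -0.57171914 -0.03893182]
[(np.float64(-0.01), 8), (np.float64(0.0), 77), (np.float64(0.01), 74), (np.float64(0.02), 74), (np.float64(0.03), 54), (np.float64(0.04), 44), (np.float64(0.05), 45), (np.float64(0.06), 44), (np.float64(0.07), 45), (np.float64(0.08), 51), (np.float64(0.09), 75), (np.float64(0.1), 70), (np.float64(0.11), 29), (np.float64(0.19), 63), (np.float64(0.2), 70), (np.float64(0.21), 67), (np.float64(0.22), 63), (np.float64(0.23), 50), (np.float64(0.24), 46), (np.float64(0.25), 37), (np.float64(0.26), 41), (np.float64(0.27), 41), (np.float64(0.28), 56), (np.float64(0.29), 65), (np.float64(0.3), 58), (np.float64(0.31), 14), (np.float64(0.32), 1)]
((162.34315490722656, 0.4202461242675781), (66.53131866455078, 325.73675537109375), 89.9961929321289) [0.0006 0.3102]
```

Emit:
{"name": "servo_tool", "arguments": {
  "rows": [
    [[-0.1, 0, 0, 0, 0, 0], [-0.1, 0, 0, 0, 0, 0], [-0.1, 0, 0, 0, 0, 0], [-0.1, 0, 0, 0, 0, 0], [-0.1, 0, 0, 0, 0, 0], [-0.1, 0, 0, 0, 0, 0], [-0.1, 0, 0, 0, 0, 0], [-0.1, 0, 0, 0, 0, 0]]
  ]
}}

```text
t: 33.85
tool_pos: [0.54, 0.2536, 0.1582]
tool_rot: [0.653, 0.748, 0.08, -0.092]
wrist_force: [0.2, -0.6, 0.3]
finger_gap: 0.0002
```

```bash
python3 - <<'E'
from h import *
p=np.load('bed.npy'); s=manip.state(); Rb,o=bedT(p); print(s['t'],(s['tool_pos']-o)@Rb,s['wrist_force']@Rb)
grab('scene','s19'); onlane('s19')
E
```

```text
33.85 [ 2.95957228e-01 -4.96303791e-05  3.56958271e-02] [-0.54470976 -0.08551328  0.44894454]
[(np.float64(-0.01), 10), (np.float64(0.0), 75), (np.float64(0.01), 74), (np.float64(0.02), 74), (np.float64(0.03), 53), (np.float64(0.04), 46), (np.float64(0.05), 43), (np.float64(0.06), 42), (np.float64(0.07), 45), (np.float64(0.08), 47), (np.float64(0.09), 72), (np.float64(0.1), 71), (np.float64(0.11), 29), (np.float64(0.14), 54), (np.float64(0.15), 71), (np.float64(0.16), 67), (np.float64(0.17), 73), (np.float64(0.18), 43), (np.float64(0.19), 46), (np.float64(0.2), 45), (np.float64(0.21), 42), (np.float64(0.22), 40), (np.float64(0.23), 55), (np.float64(0.24), 66), (np.float64(0.25), 60), (np.float64(0.28), 21), (np.float64(0.29), 3)]
((149.00364685058594, -0.31832122802734375), (68.03473663330078, 299.1445617675781), 89.95576477050781) [0.0004 0.2864]
```

Emit:
{"name": "servo_tool", "arguments": {
  "rows": [
    [[0, 0, 0, 0, 0, 0], [0, 0, 0, 0, 0, 0], [0, 0, 0, 0, 0, 0], [0, 0, 0, 0, 0, 0], [0, 0, 0, 0, 0, 0], [0, 0, 0, 0, 0, 0], [0, 0, 0, 0, 0, 0], [0, 0, 0, 0, 0, 0]]
  ]
}}

```text
t: 34.7
tool_pos: [0.54, 0.2538, 0.1583]
tool_rot: [0.653, 0.748, 0.08, -0.092]
wrist_force: [0.7, 0.2, 0.8]
finger_gap: -0.0003
```

```bash
python3 - <<'E'
from h import *
grab('scene','s20'); onlane('s20'); grab('top','t20'); onlane('t20')
a=cv2.imread('pics/s20.png')[100:230,190:370]; cv2.imwrite('pics/c20.png',cv2.resize(a,None,fx=4,fy=4))
E
```

```text
[(np.float64(-0.01), 8), (np.float64(0.0), 78), (np.float64(0.01), 71), (np.float64(0.02), 73), (np.float64(0.03), 58), (np.float64(0.04), 44), (np.float64(0.05), 45), (np.float64(0.06), 44), (np.float64(0.07), 42), (np.float64(0.08), 49), (np.float64(0.09), 70), (np.float64(0.1), 71), (np.float64(0.11), 72), (np.float64(0.12), 67), (np.float64(0.13), 69), (np.float64(0.14), 75), (np.float64(0.15), 46), (np.float64(0.16), 40), (np.float64(0.17), 44), (np.float64(0.18), 41), (np.float64(0.19), 40), (np.float64(0.2), 60), (np.float64(0.21), 68), (np.float64(0.22), 61), (np.float64(0.28), 24), (np.float64(0.29), 3)]
((147.67254638671875, 0.1943206787109375), (68.12879180908203, 296.42315673828125), 89.79600524902344) [0.0004 0.2871]
[(np.float64(0.0), 42), (np.float64(0.01), 81), (np.float64(0.02), 77), (np.float64(0.03), 59), (np.float64(0.04), 61), (np.float64(0.05), 58), (np.float64(0.06), 58), (np.float64(0.07), 64), (np.float64(0.08), 70), (np.float64(0.09), 86), (np.float64(0.1), 81), (np.float64(0.11), 88), (np.float64(0.12), 85), (np.float64(0.13), 79), (np.float64(0.14), 80), (np.float64(0.15), 63), (np.float64(0.16), 65), (np.float64(0.17), 63), (np.float64(0.18), 68), (np.float64(0.19), 68), (np.float64(0.2), 91), (np.float64(0.21), 87), (np.float64(0.22), 31)]
((114.08545684814453, 0.7802848815917969), (222.04173278808594, 65.21060180664062), 0.2001008838415146) [0.0068 0.2224]
```

View pics/c20.png

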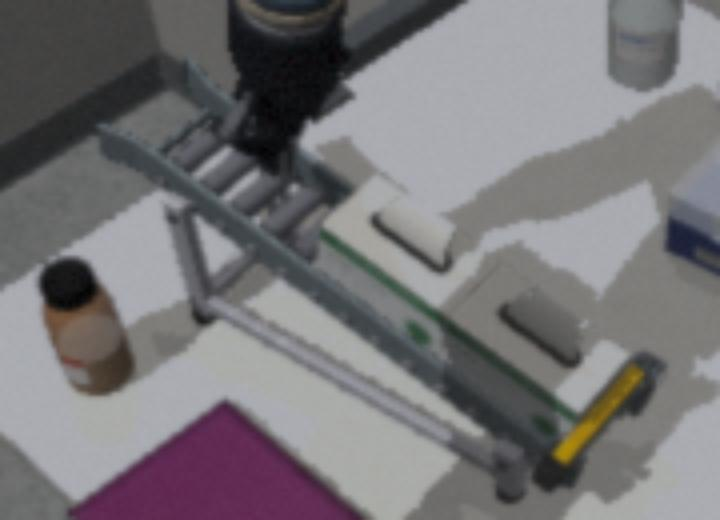

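Emit:
{"name": "servo_tool", "arguments": {
  "rows": [
    [[0.2, 0, 0, 0, 0, 0], [0, 0, -0.7, 0, 0, 0], [0, 0, -1, 0, 0, 0], [0, 0, -1, 0, 0, 0], [0, 0, 0, 0, 0, 0], [0, 0, 0, 0, 0, 0], [0, 0, 0, 0, 0, 0]]
  ]
}}

```text
t: 35.5
tool_pos: [0.541, 0.2406, 0.2372]
tool_rot: [0.652, 0.748, 0.079, -0.093]
wrist_force: [0.4, -0.8, -0.4]
finger_gap: 0.0
```

```bash
python3 - <<'E'
from h import *
grab('scene','s21')
p=np.load('bed.npy'); Rb,o=bedT(p)
for n in('s14','s18','s20','s21'):
    im,d,cm=load(n); Q=(cloud(d,cm)-o)@Rb
    m=(abs(Q[...,2]-.062)<.004)&(abs(Q[...,1])<.03)&(Q[...,0]>-.02)&(Q[...,0]<.25); q=Q[m]; print(n,np.percentile(q[:,0],[.5,99.5]).round(4),np.median(q[:,2]))
for n in('s0',):
    pass
a,da,ca=load('scene0'); b,db,cb=load('s21')
a=cv2.absdiff(a,b).max(2); print('bottle diff',a[160:200,197:225].mean(),'timer diff',a[205:225,398:428].mean())
a=b[100:230,190:370]; cv2.imwrite('pics/c21.png',cv2.resize(a,None,fx=4,fy=4)); st()
E
```

```text
s14 [-0.0002  0.1132] 0.062125062134597175
s18 [-1.000e-04  2.485e-01] 0.061944216963179345
s20 [2.00e-04 2.28e-01] 0.06205684432891222
s21 [1.000e-04 2.278e-01] 0.061981598934158444
bottle diff 3.2098214285714284 timer diff 2.945
t 35.55 p [0.5409 0.2405 0.237 ] F [-0.42  0.83  0.56] gap -0.0001
[[-0.132  0.991 -0.035]
 [ 0.961  0.137  0.239]
 [ 0.242 -0.003 -0.97 ]]
```

View pics/c21.png

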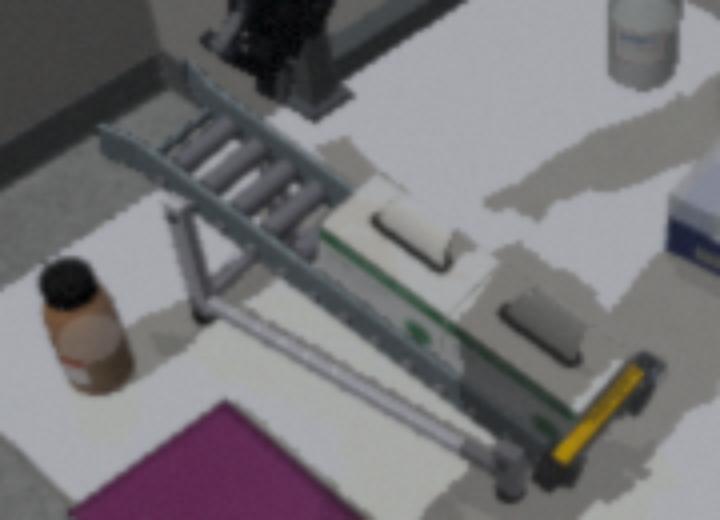

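```bash
python3 -c "
from bench import manip
print(manip.close_job())"
```

```text
the job is handed in; nothing more can be done
None
```

The roller lane is loaded as asked and the job is handed in; `close_job` gives no verdict, so this rests on my own checks. It took about 35.5 s of the 72 s allowed.

- **Stop bar:** I swung it down by its knob and pressed until the force reached about 47 N against the stop. Depth readings then showed it level across the lane, with its top 39 mm above the rollers, so it was seated.
- **First carton:** I laid it on at about x = 330 mm with light contact and let go. It rolled home by itself. The two cameras put its centre at 56 mm and 62 mm, against a target of 57 mm.
- **Second carton:** It rolled by itself and then stopped on the brake roller at about x = 250 mm. After a light push from behind with closed fingers it ran on against the first.
- **Final check:** The carton ends are 114.7 mm apart, which fits two touching 115 mm cartons. Both lie flat and their positions held steady over the last images. The fingers are clear, and the bottle and timer look unmoved.

The two cameras disagreed by about 5 mm along the lane. I relied on their average and on the carton-to-carton distance instead of either absolute reading.

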